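Index, lock and fill the parts carousel

ROBOT

A 7-joint arm with a two-finger parallel gripper is mounted at the origin on the work surface. World frame = base frame: x ahead of the robot, y to its left, z up, the work surface at z = 0. Lengths are in mm, angles in rad, forces in N, time in s.
With the tool pointing down it reaches from about 425 to 950 mm from the base axis. Payload 4.7 kg.
Tool frame: the origin (TCP) lies on the centre line of the jaws, within the pads' length; the fingertips stand ahead of it and the grasp point (between the pads) lies 5 mm behind it (ctrl.tips_ahead is the z of the fingertips in the tool frame, in mm); z points along the fingers, y is the line along which they close (so a half turn about z gives the same grasp; the last joint's range is limited). The gripper opens to 85 mm and grips with 20 to 120 N. Pads are 22 mm wide; open, the fingers measure 114 mm over their backs; the gripper's body (76 mm by 85 mm) begins 54 mm behind the grasp point. The pads swing forward as they close: fully open they stand 13 mm farther back than shut.
Start: joints at [-1.271, 0.469, -0.049, 1.532, 0.024, 1.141, -0.082], TCP at [217.922, 638.874, 209.635] pointing down, gripper open.
Joint ranges: [-2.59, 2.59], [-0.33, 1.99], [-1.39, 1.29], [0.1, 2.45], [-1.04, 4.18], [0.21, 1.99], [-2.66, 2.66]. Speed limits (rad/s): [2.57, 2.57, 3.14, 3.14, 3.14, 3.14, 3.14].

INTERFACE

Orientations are given as a 3x3 rotation matrix whose columns are the frame's x, y, z axes.
In Python, from plant import ctrl gives the robot as it stands. The module is installed in compiled form; this text tells all that it offers.
- The arm moves only by the tool apply_moves, never from a script. Its argument "deltas" is a list of rows, each an object with "delta_pos": the shift along the world's x, y, z in units of 50 cm (1.0 is 50 cm), a list of three; "delta_rot": the turn, a rotation vector about the world's x, y, z in units of 90 degrees (1.0 is 90 degrees), a list of three. A call has 1 to 8 rows; each row is the pose to reach, as a shift and turn from the pose commanded when the call began; what a row does not reach only later rows make up. A row lasts 1/10 s, in which the tool goes at most 50 mm and 8.59 degrees, less where a joint would pass 70% of its speed; a pose out of reach is approached as far as the arm can. A call with a number of a shift or a turn outside -1 to 1 is refused whole. A call with a gripper value outside its range is refused whole. "claw" is the closure, from 0 (fully open) to 1 (shut), set as the call begins (left out, the last holds). The fingers move at their own pace and stop on an object; the grip force is fixed at half the most. Time passes only in rows, so rows that repeat a pose let the fingers close. It gives the time, the measured TCP pose, the force, the opening and the grip force at its end, in the units of the state.
- ctrl.get_state(): the state, without advancing time (a new reading comes with each control period).
- ctrl.camera(name): name is "scene" or "top" or "wrist"; returns the picture (420x560x3 uint8, red, green, blue); there is no depth.
- ctrl.camera_params(name): a dict with "fov_y" (degrees; the focal length in pixels is half the picture's height over the tangent of half this angle, whatever the lens; pixels are square), "cx", "cy" (the principal point, pixels), "k1" (the pictures are not rectified: a ray, as slopes to the right and down, at radius r is drawn at 1 + k1 r^2 times it, then the intrinsics apply), "cam_to_world" (4x4, takes a point from camera to world coordinates); the wrist camera has in their place "mount" (4x4, takes a point from camera to tool coordinates, whose origin is the TCP and whose axes are the flange's). Camera axes: x right, y down, z forward; pixel columns grow to the right and rows downward; lengths in mm; the calibration is good to about 2 mm. A picture is of the moment at which its call begins: read the wrist's pose just before it. camera_params takes no time and is no camera call.
- ctrl.job_done(): hands the job in; it is judged then, once.
The state is a dict: "t": time; "q": joint angles; "dq": joint speeds; "tau": joint torques, N m; "tcp_pos": TCP position; "eef_rot": TCP orientation; "ft_force": force on the tool from outside, world axes, zero at the start; "ft_torque": the same for the moment, N m; "grip_width": finger opening in mm; "grip_force": force on a finger pad.
Only numpy, scipy, OpenCV 4.12 (cv2) and the standard library are available. Lean on these libraries where they do the work, as an engineer would, in place of code of your own. Each camera call takes 0.05 s, during which the arm holds its last target. There are 200 camera calls.

TASK

Turn the parts carousel round until the blue bin faces the red pointer, then tighten the carousel's brake: put the tommy bar's rod through the brass screw eye and use the bar, not your fingers, to turn the eye clockwise until it stops. Only once it is tight, empty the tin scoop's red knobs into the blue bin, along with every red knob lying loose on the bench. Finish with the blue bin still at the pointer and the brake tight, the bar lying on its black mat, the scoop standing upright on the bench, and the reflector, socket and disc holder left alone.

Things in the scene. Friction and masses are not known exactly. Their poses are not given: they have to be found in the camera images.
- hub (a point): centre of the parts carousel, a level aluminium turntable 300 mm across; this point is on its vertical axis, at the height of its disc's top (30 mm above the bench). Turns without end both ways, friction about 0.2 N m, stays where it is left. Three square open bins stand on it 120 degrees apart: blue, grey, yellow, each 100 x 100 mm, 50 mm high, centred 88 mm from the axis
- push_post (a point): one of three brass push posts on the carousel's rim, the one opposite the blue bin; the others stand 120 degrees to either side of it, each half-way between two bins. Posts are 14 mm thick, 135 mm from the axis, and stand from 30 to 75 mm above the bench; this point is on the post's axis 60 mm above the bench
- pointer (a point): point on the fixed stand, on the line from the axis to the red pointer (a red block 30 x 14 x 24 mm on the bench, 157 to 187 mm from the axis, on the robot's side), 140 mm from the axis, 30 mm above the bench
- blue_bin (a point): centre of the inner floor of the blue bin, 34 mm above the bench, 88 mm from the axis; inside the bin measures 92 x 92 mm, its rim is 80 mm above the bench. x points radially outward from the axis
- blue_front (a point): middle of the blue bin's outer (away from the axis) edge: 140 mm from the axis on the blue bin's centre line, 30 mm above the bench; it meets pointer when the blue bin faces the pointer
- eye_hole (a point): centre of the hole in the brass screw eye of the carousel's brake, on top of a post beside the carousel, 115 mm above the bench; the eye turns about the vertical line through this point. x runs along the hole, which goes right through, 28 mm long and 20 mm wide (eight-sided); the eye's ring is 39 mm outside. The post below is 32 mm thick and ends 80 mm above the bench
- screw_eye (a joint): turn of the screw eye in rad: grows clockwise seen from above, 0 fully slack, stop (brake tight) at 1.4. Friction 0.12 N m; stays where it is left
- mat: fixed black rubber mat, 280 (x) x 120 (y) x 3 mm thick, home of the bar; origin at the centre of its underside
- bar_grip (a point): tommy bar, 160 mm long, 0.16 kg: an orange square plastic handle 80 x 30 x 30 mm and a straight steel rod 10 mm thick and 80 mm long on the handle's centre line. This point is on the centre line, 30 mm behind the handle's front face where the rod starts (15 mm above what it lies on); x points to the rod's tip, 110 mm from this point; the handle ends 50 mm behind
- scoop_grip (a point): tin scoop, 0.22 kg: upright wooden handle 24 x 24 mm, 110 mm high; this point is on its axis, 90 mm above the underside. x is the pouring direction. The pan ahead is 64 mm wide inside, level from 13 to 107 mm ahead of this point, then rising at 40 degrees to the lip 153 mm ahead and 50 mm below it; walls 45 mm high
- scoop_pan (a point): centre of the pan's floor: 62 mm ahead of scoop_grip, 3 mm above the scoop's underside
- knob1 (a point): domed red plastic knob, 26 mm across and 26 mm high, on a flat base 18 mm across; this point is its centre, 13 mm above its base. May be absent. Starts in the scoop's pan
- knob2 (a point): domed red plastic knob, 26 mm across and 26 mm high, on a flat base 18 mm across; this point is its centre, 13 mm above its base. May be absent. Starts in the scoop's pan
- knob3 (a point): domed red plastic knob, 26 mm across and 26 mm high, on a flat base 18 mm across; this point is its centre, 13 mm above its base. May be absent. Starts in the scoop's pan
- knob4 (a point): domed red plastic knob, 26 mm across and 26 mm high, on a flat base 18 mm across; this point is its centre, 13 mm above its base. May be absent. Starts in the scoop's pan
- knob5 (a point): domed red plastic knob, 26 mm across and 26 mm high, on a flat base 18 mm across; this point is its centre, 13 mm above its base. May be absent. Starts in the scoop's pan
- knob6 (a point): domed red plastic knob, 26 mm across and 26 mm high, on a flat base 18 mm across; this point is its centre, 13 mm above its base. May be absent. Starts loose on the bench
- knob7 (a point): domed red plastic knob, 26 mm across and 26 mm high, on a flat base 18 mm across; this point is its centre, 13 mm above its base. May be absent. Starts loose on the bench
- knob8 (a point): domed red plastic knob, 26 mm across and 26 mm high, on a flat base 18 mm across; this point is its centre, 13 mm above its base. May be absent. Starts loose on the bench
- reflector: pressed tin reflector, a dish 120 mm across and 40 mm high; bystander; origin under its centre
- socket: white ceramic lamp socket, 48 mm across, 50 mm high; bystander; origin under its centre
- disc_holder: blue plastic color disc holder, a flat ring 130 mm across, 12 mm high; bystander; origin under its centre

How it is judged (in metres and radians):
On the way, in this order (a step that is already met when the one before it is completed fails the run):
1. the blue bin faces the pointer while the brake is still slack (horizontal distance between blue_front and pointer below 0.02 m and value of joint screw_eye below 0.8 rad), for 0.2 s.
2. the screw eye is turned tight with the blue bin at the pointer (value of joint screw_eye above 1.27 rad and horizontal distance between blue_front and pointer below 0.02 m), for 0.2 s.
3. every red knob lies in the blue bin (x of knob1 in the frame of blue_bin between -0.046 and 0.046 m and y of knob1 in the frame of blue_bin between -0.046 and 0.046 m and z of knob1 in the frame of blue_bin between -0.005 and 0.05 m and x of knob2 in the frame of blue_bin between -0.046 and 0.046 m and y of knob2 in the frame of blue_bin between -0.046 and 0.046 m and z of knob2 in the frame of blue_bin between -0.005 and 0.05 m and x of knob3 in the frame of blue_bin between -0.046 and 0.046 m and y of knob3 in the frame of blue_bin between -0.046 and 0.046 m and z of knob3 in the frame of blue_bin between -0.005 and 0.05 m and x of knob4 in the frame of blue_bin between -0.046 and 0.046 m and y of knob4 in the frame of blue_bin between -0.046 and 0.046 m and z of knob4 in the frame of blue_bin between -0.005 and 0.05 m and x of knob5 in the frame of blue_bin between -0.046 and 0.046 m and y of knob5 in the frame of blue_bin between -0.046 and 0.046 m and z of knob5 in the frame of blue_bin between -0.005 and 0.05 m and x of knob6 in the frame of blue_bin between -0.046 and 0.046 m and y of knob6 in the frame of blue_bin between -0.046 and 0.046 m and z of knob6 in the frame of blue_bin between -0.005 and 0.05 m and x of knob7 in the frame of blue_bin between -0.046 and 0.046 m and y of knob7 in the frame of blue_bin between -0.046 and 0.046 m and z of knob7 in the frame of blue_bin between -0.005 and 0.05 m and x of knob8 in the frame of blue_bin between -0.046 and 0.046 m and y of knob8 in the frame of blue_bin between -0.046 and 0.046 m and z of knob8 in the frame of blue_bin between -0.005 and 0.05 m), for 0.2 s.
At the end, for the whole second after the job is handed in: Blue bin within 20 mm of the pointer, screw eye at 1.27 rad or more (stop 1.4), every red knob inside the blue bin, the bar lying flat with its handle point over the mat, the scoop standing on the bench within 0.1 rad of upright, bar and scoop at rest (all of step 2 and all of step 3 and x of bar_grip in the frame of mat between -0.13 and 0.13 m and y of bar_grip in the frame of mat between -0.055 and 0.055 m and height (world z) of bar_grip below 0.026 m and linear speed of each of bar, scoop below 0.02 m/s and angle between scoop_grip's own z axis and vertical below 0.1 rad and height (world z) of scoop_grip between 0.084 and 0.096 m); the robot touches nothing.
It fails at once if the screw eye is pushed by the fingers (contact force between the fingers and screw_eye above 4 N).
It fails at once if the reflector is moved (distance of reflector from where it was at the start of the episode above 0.02 m).
It fails at once if the socket is moved (distance of socket from where it was at the start of the episode above 0.02 m).
It fails at once if the disc holder is moved (distance of disc_holder from where it was at the start of the episode above 0.02 m).
Of k1, k2, k3, k4, k5 only 3 to 5 are there at a start; the rules pass over those that are not, and their reading is None.
Of k6, k7, k8 only 1 to 3 are there at a start; the rules pass over those that are not, and their reading is None.
At some moment in a run one of bar, k6, k7, k8 may be knocked a few centimetres aside while the robot is not near it.
It also fails if it takes over 210 s, if anything falls off the work surface, if the arm or the gripper's body presses on something with over 40 N, if the wrist force passes 120 N, or if a joint passes its speed limit or range.

## Working session

There is one attempt and no reset: what is moved stays moved. The work goes in short steps, Python scripts to look and compute and a tool call to move; the robot and the scene stay as the last step left them, time stands still between calls to the robot, and variables do not carry over. Pictures are saved under pics/ and viewed, at most 14 in all, crops included, and the job is handed in when it is done.

Besides the shell and the picture viewer there is one more tool, called after ">>>" as name([rows], argument=value, ...), one row to a line, values as JSON. apply_moves: Moves the arm, as the interface text tells. Shifts and turns lie within -1 to 1; 1 stands for 50 cm of shift or 90 degrees of turn. Its arguments: {"type":"object","properties":{"deltas":{"type":"array"},"claw":{"type":"number"}},"required":["deltas"]}

```bash
mkdir -p pics; cat > h.py <<'E'
import numpy as np, cv2
from plant import ctrl
def snap(n,f=None):
    st=ctrl.get_state(); im=np.array(ctrl.camera(n)); p=ctrl.camera_params(n)
    if 'cam_to_world' in p: T=np.array(p['cam_to_world'])
    else:
        E=np.eye(4);E[:3,:3]=np.array(st['eef_rot']);E[:3,3]=st['tcp_pos'];T=E@np.array(p['mount'])
    if f: cv2.imwrite('pics/'+f,im[:,:,::-1])
    return im,dict(p=p,T=T)
def fl(c): return 210/np.tan(np.radians(c['p']['fov_y'])/2)
def ray(c,u,v):
    f=fl(c);d=np.array([(u-c['p']['cx'])/f,(v-c['p']['cy'])/f]);k=c['p']['k1'];s=d.copy()
    for _ in range(20): s=d/(1+k*(s@s))
    return c['T'][:3,3],c['T'][:3,:3]@np.array([s[0],s[1],1])
def onz(c,u,v,z):
    o,d=ray(c,u,v);return o+d*(z-o[2])/d[2]
def proj(c,P):
    q=np.linalg.inv(c['T'])@np.append(P,1);s=q[:2]/q[2];s=s*(1+c['p']['k1']*(s@s))
    return s*fl(c)+[c['p']['cx'],c['p']['cy']]
def blobs(im,lo,hi,amin=30):
    h=cv2.cvtColor(im,cv2.COLOR_RGB2HSV);m=cv2.inRange(h,np.array(lo),np.array(hi))
    if lo[0]==0: m|=cv2.inRange(h,np.array([172,lo[1],lo[2]]),np.array([180,hi[1],hi[2]]))
    n,l,s,c=cv2.connectedComponentsWithStats(m)
    return [(c[i].round(1).tolist(),s[i].tolist()) for i in range(1,n) if s[i][4]>=amin],l,m
E
python3 - <<'E'
from h import *
print(ctrl.tips_ahead,ctrl.get_state())
for n in ['top','scene']:
    im,c=snap(n,n+'0.png');print(n,c['T'].round(2),c['p'].get('fov_y'))
    print([b for b in blobs(im,(0,140,60),(6,255,255))[0]])
E
```

```text
14.0 {'t': 0.0, 'q': array([-1.27091011,  0.4694414 , -0.04861367,  1.53367777,  0.02412688,
        1.1409804 , -0.08227767]), 'dq': array([-0.00044255, -0.00025777, -0.00287457, -0.0002934 , -0.00232834,
        0.00113132,  0.00064501]), 'tau': array([-7.74591535e-05, -5.10310256e+01, -4.64832690e-02, -2.37717515e+01,
        1.07075853e-02,  7.57819915e-03,  1.02138117e-05]), 'tcp_pos': array([217.7430841 , 638.26781714, 208.5683796 ]), 'eef_rot': array([[-9.46461313e-01,  3.22816809e-01, -5.38580942e-04],
       [ 3.22817247e-01,  9.46459523e-01, -1.84308801e-03],
       [-8.52347288e-05, -1.91827471e-03, -9.99998156e-01]]), 'ft_force': array([-0.31201917,  0.3761374 ,  0.02290584]), 'ft_torque': array([ 0.01600167, -0.01060379,  0.05147051]), 'grip_force': 0.0, 'grip_width': 85.39150437719162}
top [[-2.00000e-02 -9.90000e-01  1.30000e-01  4.37130e+02]
 [-1.00000e+00  2.00000e-02 -1.00000e-02 -1.31500e+01]
 [ 1.00000e-02 -1.30000e-01 -9.90000e-01  1.10099e+03]
 [ 0.00000e+00  0.00000e+00  0.00000e+00  1.00000e+00]] 56.193241317930784
[([363.3, 190.5], [360, 187, 8, 8, 51]), ([376.3, 247.1], [373, 244, 8, 7, 49]), ([380.8, 257.0], [372, 252, 18, 11, 105]), ([389.0, 265.5], [385, 262, 9, 8, 55]), ([379.3, 268.9], [376, 266, 8, 7, 47]), ([274.5, 280.0], [272, 275, 6, 11, 61])]
scene [[ 1.00000e-01  6.20000e-01 -7.80000e-01  1.34636e+03]
 [ 9.90000e-01 -7.00000e-02  7.00000e-02 -1.01520e+02]
 [-1.00000e-02 -7.80000e-01 -6.20000e-01  7.29200e+02]
 [ 0.00000e+00  0.00000e+00  0.00000e+00  1.00000e+00]] 56.866721766376166
[([205.7, 9.9], [203, 0, 7, 22, 107]), ([184.8, 212.2], [174, 202, 20, 23, 268]), ([194.0, 259.1], [191, 255, 7, 9, 55])]
```

View pics/top0.png

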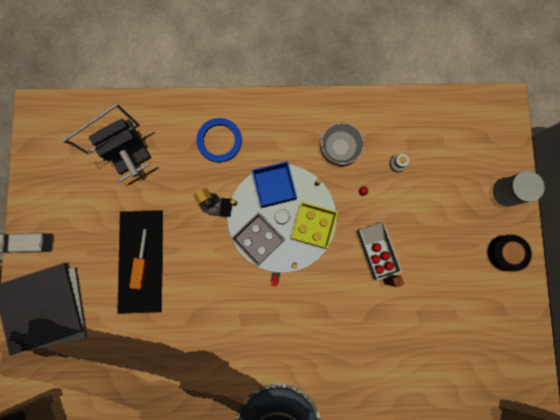

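View pics/scene0.png

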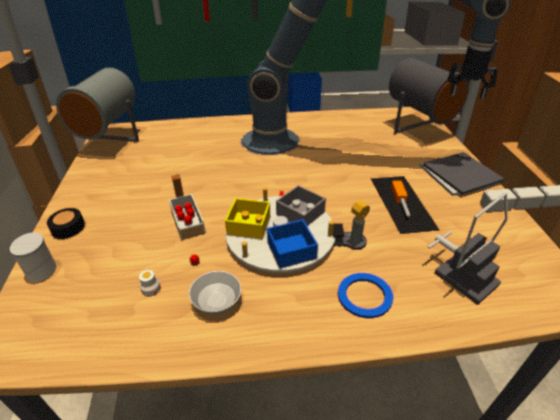

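The top view shows the carousel hub at (282,216), blue bin at (274,185), pointer at (275,280), brake eye near (205,197), bar on its mat at (140,260) with the rod pointing up, scoop at (380,250) with 5 knobs, and one loose knob at (363,190). The scene view agrees.

```bash
python3 - <<'E'
from h import *
im,c=snap('top');im2,c2=snap('scene')
R=lambda a:np.array(a).round(1).tolist()
def show(name,lo,hi,z,amin=40):
    for b,s in blobs(im,lo,hi,amin)[0]: print(name,b,s[4],R(onz(c,*b,z)[:2]))
show('red',(0,140,60),(6,255,255),13)
show('blue',(105,120,50),(130,255,255),60)
show('orange',(7,170,120),(14,255,255),15)
show('yellow',(25,150,100),(35,255,255),55)
for n,uv,z in [('hub',(282,216),30),('eye',(205,197),115),('post near',(294,265),75),('post R',(318,183),75),('post L',(234,202),75),('rodtip',(145,230),15),('scooph',(398,281),110)]:
    print(n,R(onz(c,*uv,z)[:2]))
for n,uv,z in [('eye',(361,208),115)]: print('scene',n,R(onz(c2,*uv,z)))
a=cv2.resize(im[130:300,180:420],None,fx=3.3,fy=3.3,interpolation=cv2.INTER_CUBIC)
cv2.imwrite('pics/c1.png',a[:,:,::-1])
b=cv2.resize(im2[160:280,150:450],None,fx=2.6,fy=2.6,interpolation=cv2.INTER_CUBIC)
cv2.imwrite('pics/c2.png',b[:,:,::-1])
E
```

```text
red [363.3, 190.5] 51 [628.7, -251.9]
red [376.3, 247.1] 49 [469.7, -280.8]
red [380.8, 257.0] 105 [442.4, -291.9]
red [389.0, 265.5] 56 [419.0, -313.2]
red [379.3, 268.9] 47 [410.2, -286.2]
red [274.4, 279.9] 62 [385.5, 1.5]
blue [218.6, 139.6] 733 [767.4, 147.4]
blue [274.0, 184.6] 1297 [640.3, -1.7]
orange [138.6, 265.4] 49 [431.3, 370.2]
yellow [313.3, 225.6] 1143 [528.4, -104.9]
hub [558.4, -22.1]
eye [600.4, 172.8]
post near [425.4, -50.5]
post R [639.9, -118.8]
post L [592.4, 104.1]
rodtip [527.5, 355.7]
scooph [382.1, -306.8]
scene eye [598.6, 183.4, 115.0]
```

View pics/c1.png

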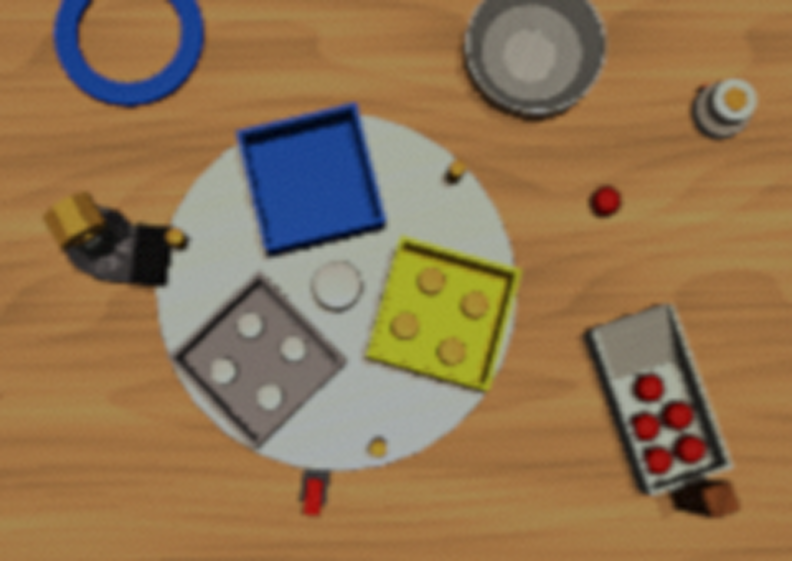

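View pics/c2.png

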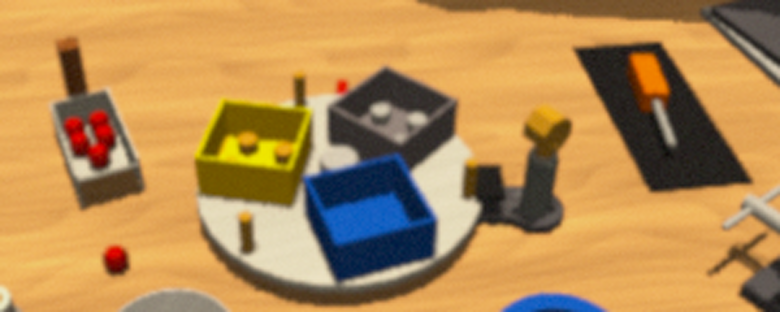

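Crop 1 gives the post tops at full-frame (294,265), (318,181) and (233,202), whose centroid is the hub, and shows the brake beside the left post. Crop 2 shows the brass eye at (361,210) in the scene image. Five knobs are in the scoop and one is loose. The blue bin has to turn about +160° to reach the pointer. I'll cage the right post first.

>>> apply_moves([
  {"delta_pos":[0.4,-0.68,0],"delta_rot":[0,0,-0.31]},
  {"delta_pos":[0.4,-0.68,0],"delta_rot":[0,0,-0.31]},
  {"delta_pos":[0.4,-0.68,0],"delta_rot":[0,0,-0.31]},
  {"delta_pos":[0.4,-0.68,0],"delta_rot":[0,0,-0.31]},
  {"delta_pos":[0.4,-0.68,0],"delta_rot":[0,0,-0.31]},
  {"delta_pos":[0.4,-0.68,0],"delta_rot":[0,0,-0.31]},
  {"delta_pos":[0.4,-0.68,0],"delta_rot":[0,0,-0.31]},
  {"delta_pos":[0.4,-0.68,0],"delta_rot":[0,0,-0.31]},
], claw=0.5)

```text
t: 1.0
tcp_pos: [418.9, 296.3, 209.8]
eef_rot: [[-0.684, 0.729, 0.0], [0.729, 0.684, 0.0], [-0.0, 0.0, -1.0]]
ft_force: [0.7, -0.0, 0.6]
grip_width: 42.7
grip_force: 0.0
```

>>> apply_moves([
  {"delta_pos":[0.4,-0.68,0],"delta_rot":[0,0,0]},
  {"delta_pos":[0.4,-0.68,0],"delta_rot":[0,0,0]},
  {"delta_pos":[0.4,-0.68,0],"delta_rot":[0,0,0]},
  {"delta_pos":[0.4,-0.68,0],"delta_rot":[0,0,0]},
  {"delta_pos":[0.4,-0.68,0],"delta_rot":[0,0,0]},
  {"delta_pos":[0.4,-0.68,0],"delta_rot":[0,0,0]},
  {"delta_pos":[0.4,-0.68,0],"delta_rot":[0,0,0]},
  {"delta_pos":[0.4,-0.68,0],"delta_rot":[0,0,0]},
])

```text
t: 1.8
tcp_pos: [618.7, -43.6, 209.6]
eef_rot: [[-0.685, 0.729, 0.0], [0.729, 0.685, -0.0], [-0.0, -0.0, -1.0]]
ft_force: [0.7, 0.5, -1.3]
grip_width: 42.8
grip_force: 0.0
```

```bash
python3 - <<'E'
from h import *
im,c=snap('wrist','w1.png');print(c['T'].round(2),c['p']['fov_y'])
for n,P in [('R',(643.6,-121.4,75)),('hub',(552.6,-21.7,30)),('eye',(600,175,115))]: print(n,proj(c,P).round(0))
E
```

```text
[[ 7.3000e-01  6.6000e-01  1.9000e-01  5.7031e+02]
 [ 6.8000e-01 -7.0000e-01 -2.0000e-01  7.4700e+00]
 [ 0.0000e+00  2.8000e-01 -9.6000e-01  3.7319e+02]
 [ 0.0000e+00  0.0000e+00  0.0000e+00  1.0000e+00]] 67.68036178944949
R [242. 271.]
hub [245. 136.]
eye [466. -19.]
```

View pics/w1.png

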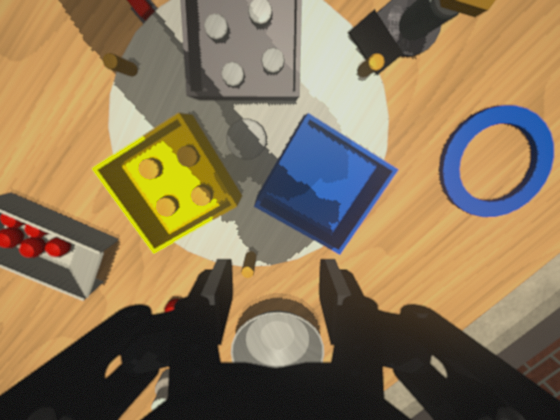

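The wrist view shows the post tops at about (247,270), (108,57) and (376,62), and the hub button at (246,138), which agrees with my estimates.

```bash
python3 - <<'E'
from h import *
st,c=ctrl.get_state(),None
p=ctrl.camera_params('wrist');E=np.eye(4);E[:3,:3]=st['eef_rot'];E[:3,3]=st['tcp_pos'];c=dict(p=p,T=E@np.array(p['mount']))
P=[onz(c,*u,75)[:2] for u in [(247,270),(108,57),(376,62)]]
h=np.mean(P,0);print(h.round(1))
for q in P: d=q-h;print(q.round(1),np.hypot(*d).round(1),np.degrees(np.arctan2(d[1],d[0])).round(1))
E
```

```text
[558.8 -29.1]
[ 649.1 -127.8] 133.7 -47.6
[426.5 -57. ] 135.3 -168.1
[601.   97.5] 133.4 71.6
```

```bash
cat >> h.py <<'E'
import json
def arc(t0,dt,n,r=135):
    t=np.radians(t0);o=[]
    for i in range(1,n+1):
        a=t+np.radians(dt)*i/n;d=r*np.array([np.cos(a)-np.cos(t),np.sin(a)-np.sin(t)])/500
        o.append({"delta_pos":[round(d[0],3),round(d[1],3),0],"delta_rot":[0,0,round(dt*i/n/90,3)]})
    print(json.dumps(o))
E
python3 - <<'E'
from h import *
print(ctrl.get_state()['tcp_pos'])
arc(-47.6,36,8);arc(-11.6,36,8)
E
```

```text
[621.3541794  -52.70677414 209.88762576]
[{"delta_pos": [0.015, 0.015, 0], "delta_rot": [0, 0, 0.05]}, {"delta_pos": [0.029, 0.031, 0], "delta_rot": [0, 0, 0.1]}, {"delta_pos": [0.042, 0.048, 0], "delta_rot": [0, 0, 0.15]}, {"delta_pos": [0.053, 0.066, 0], "delta_rot": [0, 0, 0.2]}, {"delta_pos": [0.062, 0.085, 0], "delta_rot": [0, 0, 0.25]}, {"delta_pos": [0.071, 0.104, 0], "delta_rot": [0, 0, 0.3]}, {"delta_pos": [0.077, 0.125, 0], "delta_rot": [0, 0, 0.35]}, {"delta_pos": [0.082, 0.145, 0], "delta_rot": [0, 0, 0.4]}]
[{"delta_pos": [0.003, 0.021, 0], "delta_rot": [0, 0, 0.05]}, {"delta_pos": [0.005, 0.042, 0], "delta_rot": [0, 0, 0.1]}, {"delta_pos": [0.005, 0.063, 0], "delta_rot": [0, 0, 0.15]}, {"delta_pos": [0.004, 0.084, 0], "delta_rot": [0, 0, 0.2]}, {"delta_pos": [0.001, 0.105, 0], "delta_rot": [0, 0, 0.25]}, {"delta_pos": [-0.004, 0.126, 0], "delta_rot": [0, 0, 0.3]}, {"delta_pos": [-0.011, 0.146, 0], "delta_rot": [0, 0, 0.35]}, {"delta_pos": [-0.019, 0.166, 0], "delta_rot": [0, 0, 0.4]}]
```

>>> apply_moves([
  {"delta_pos":[0.058,-0.168,0],"delta_rot":[0,0,0]},
  {"delta_pos":[0.058,-0.168,0],"delta_rot":[0,0,0]},
  {"delta_pos":[0.058,-0.168,0],"delta_rot":[0,0,0]},
  {"delta_pos":[0.058,-0.168,-0.08],"delta_rot":[0,0,0]},
  {"delta_pos":[0.058,-0.168,-0.16],"delta_rot":[0,0,0]},
  {"delta_pos":[0.058,-0.168,-0.24],"delta_rot":[0,0,0]},
  {"delta_pos":[0.058,-0.168,-0.306],"delta_rot":[0,0,0]},
  {"delta_pos":[0.058,-0.168,-0.306],"delta_rot":[0,0,0]},
])

```text
t: 2.65
tcp_pos: [642.7, -122.9, 51.5]
eef_rot: [[-0.686, 0.728, -0.011], [0.728, 0.686, 0.002], [0.009, -0.006, -1.0]]
ft_force: [-1.4, -0.5, 0.6]
grip_width: 42.5
grip_force: 0.0
```

>>> apply_moves([
  {"delta_pos":[0.015,0.015,0],"delta_rot":[0,0,0.05]},
  {"delta_pos":[0.029,0.031,0],"delta_rot":[0,0,0.1]},
  {"delta_pos":[0.042,0.048,0],"delta_rot":[0,0,0.15]},
  {"delta_pos":[0.053,0.066,0],"delta_rot":[0,0,0.2]},
  {"delta_pos":[0.062,0.085,0],"delta_rot":[0,0,0.25]},
  {"delta_pos":[0.071,0.104,0],"delta_rot":[0,0,0.3]},
  {"delta_pos":[0.077,0.125,0],"delta_rot":[0,0,0.35]},
  {"delta_pos":[0.082,0.145,0],"delta_rot":[0,0,0.4]},
])

```text
t: 3.45
tcp_pos: [689.3, -51.7, 59.1]
eef_rot: [[-0.983, 0.183, 0.003], [0.183, 0.983, -0.0], [-0.003, 0.0, -1.0]]
ft_force: [0.0, -0.4, 0.3]
grip_width: 42.8
grip_force: 0.0
```

>>> apply_moves([
  {"delta_pos":[0.003,0.021,0],"delta_rot":[0,0,0.05]},
  {"delta_pos":[0.005,0.042,0],"delta_rot":[0,0,0.1]},
  {"delta_pos":[0.005,0.063,0],"delta_rot":[0,0,0.15]},
  {"delta_pos":[0.004,0.084,0],"delta_rot":[0,0,0.2]},
  {"delta_pos":[0.001,0.105,0],"delta_rot":[0,0,0.25]},
  {"delta_pos":[-0.004,0.126,0],"delta_rot":[0,0,0.3]},
  {"delta_pos":[-0.011,0.146,0],"delta_rot":[0,0,0.35]},
  {"delta_pos":[-0.019,0.166,0],"delta_rot":[0,0,0.4]},
])

```text
t: 4.25
tcp_pos: [679.5, 31.1, 59.2]
eef_rot: [[-0.903, -0.43, 0.003], [-0.43, 0.903, -0.0], [-0.003, -0.002, -1.0]]
ft_force: [0.6, -1.1, -0.1]
grip_width: 42.7
grip_force: 0.0
```

>>> apply_moves([
  {"delta_pos":[0,0,0],"delta_rot":[0,0,0]},
  {"delta_pos":[0,0,0],"delta_rot":[0,0,0]},
  {"delta_pos":[0,0,0.08],"delta_rot":[0,0,0]},
  {"delta_pos":[0,0,0.16],"delta_rot":[0,0,0]},
  {"delta_pos":[0,0,0.16],"delta_rot":[0,0,0]},
  {"delta_pos":[0,0,0.16],"delta_rot":[0,0,0]},
  {"delta_pos":[0,0,0.16],"delta_rot":[0,0,0]},
])

```text
t: 4.95
tcp_pos: [677.9, 29.6, 136.0]
eef_rot: [[-0.905, -0.425, -0.001], [-0.425, 0.905, -0.001], [0.001, 0.0, -1.0]]
ft_force: [-0.8, 0.6, -0.0]
grip_width: 42.7
grip_force: 0.0
```

```bash
python3 - <<'E'
from h import *
s=ctrl.get_state();print(s['tcp_pos'],s['eef_rot'][:,1])
im,c=snap('top');a=cv2.resize(im[130:300,180:420],None,fx=3.3,fy=3.3,interpolation=cv2.INTER_CUBIC)
cv2.imwrite('pics/c3.png',a[:,:,::-1])
for lo,hi in [((105,120,50),(130,255,255)),((25,150,100),(35,255,255))]:
  for b,s in blobs(im,lo,hi,300)[0]: print(b,s[4],onz(c,*b,60)[:2].round(1))
E
```

```text
[677.85875383  29.61706002 136.04096095] [-4.25447003e-01  9.04983340e-01  4.18346774e-05]
[209.9, 141.4] 458 [762.6 171.1]
[313.7, 225.5] 1187 [ 528.2 -105.6]
```

View pics/c3.png

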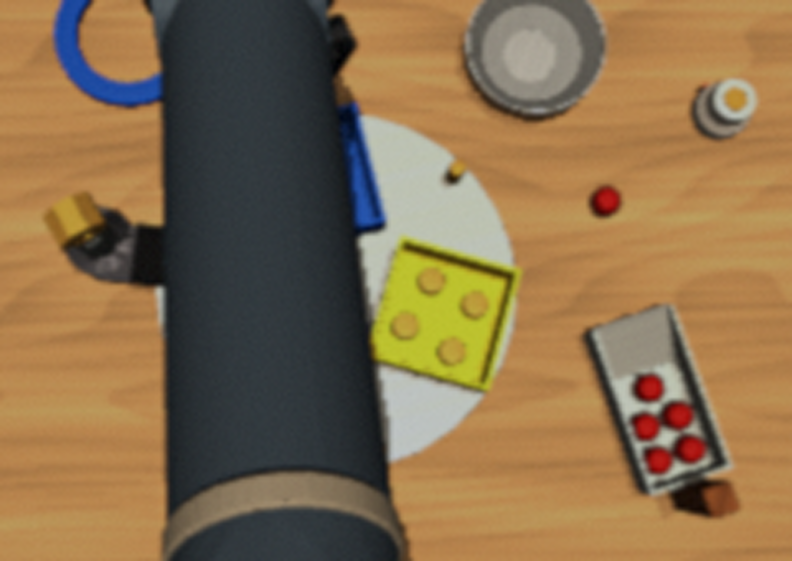

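The carousel did not move, so I must have missed the post. I'll check from the scene camera.

```bash
python3 - <<'E'
from h import *
im,c=snap('scene');t=ctrl.get_state()['tcp_pos']
for P in [t,t+[0,0,-14],(646,-119,75),(646,-119,30),(555,-21,30),(680,30,75)]: 
    p=proj(c,np.array(P));print(P,p.round(0));cv2.circle(im,tuple(int(x) for x in p.round()),2,(255,0,255),-1)
for P in [(640,-119,75),(646,-119,75)]: print(proj(snap('top')[1],np.array(P)).round(0))
b=cv2.resize(im[120:320,150:450],None,fx=2.6,fy=2.6,interpolation=cv2.INTER_CUBIC)
cv2.imwrite('pics/c4.png',b[:,:,::-1])
E
```

```text
[677.56499615  29.9600893  135.26566149] [307. 227.]
[677.56499615  29.9600893  121.26566149] [307. 231.]
(646, -119, 75) [244. 242.]
(646, -119, 30) [245. 255.]
(555, -21, 30) [280. 228.]
(680, 30, 75) [306. 246.]
[318. 183.]
[318. 181.]
```

View pics/c4.png

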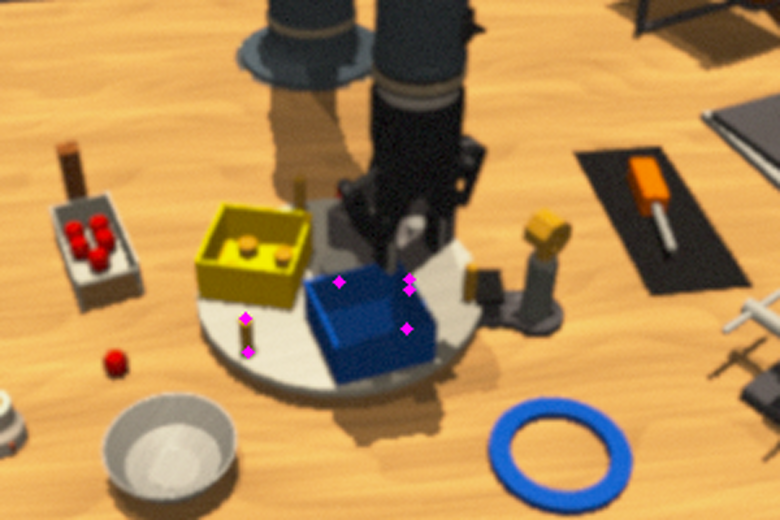

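The projected posts match the image, but the fingers appear off the projected TCP at crop (409,285). I'll check with the wrist camera.

```bash
python3 - <<'E'
from h import *
s=ctrl.get_state();print(s['q'].round(3),s['dq'].round(3),s['tcp_pos'],s['ft_force'])
im,c=snap('wrist');
for P in [s['tcp_pos'],s['tcp_pos']+[0,0,-14],(646,-119,75),(555,-21,30),(600,175,115)]: 
    p=proj(c,np.array(P));print(P,p.round(0));cv2.circle(im,tuple(int(x) for x in p.round()),3,(255,0,255),-1)
cv2.imwrite('pics/w2.png',im[:,:,::-1])
E
```

```text
[-0.127  0.538  0.029  1.601 -0.018  1.006  1.919] [-0.002 -0.002 -0.002 -0.006 -0.001  0.001  0.   ] [677.73996079  30.1469259  135.35136661] [-0.40819025 -0.65905785  0.04569632]
[677.73996079  30.1469259  135.35136661] [276. 258.]
[677.73996079  30.1469259  121.35136661] [276. 248.]
(646, -119, 75) [95. 95.]
(555, -21, 30) [283.  44.]
(600, 175, 115) [537. 231.]
```

View pics/w2.png

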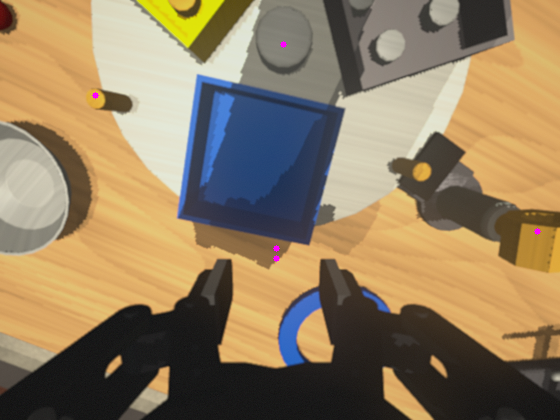

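The projected points match (post at (95,95), TCP between the fingertips), so calibration is fine, but the carousel is untouched. I'll retry with closed fingers behind the post and look while the tool is in place.

>>> apply_moves([
  {"delta_pos":[-0.11,-0.336,0],"delta_rot":[0,0,-0.8]},
  {"delta_pos":[-0.11,-0.336,0],"delta_rot":[0,0,-0.8]},
  {"delta_pos":[-0.11,-0.336,0],"delta_rot":[0,0,-0.8]},
  {"delta_pos":[-0.11,-0.336,0],"delta_rot":[0,0,-0.8]},
  {"delta_pos":[-0.11,-0.336,0],"delta_rot":[0,0,-0.8]},
  {"delta_pos":[-0.11,-0.336,0],"delta_rot":[0,0,-0.8]},
  {"delta_pos":[-0.11,-0.336,0],"delta_rot":[0,0,-0.8]},
  {"delta_pos":[-0.11,-0.336,0],"delta_rot":[0,0,-0.8]},
], claw=1)

```text
t: 6.0
tcp_pos: [623.2, -137.6, 136.2]
eef_rot: [[-0.721, 0.693, -0.001], [0.693, 0.721, 0.0], [0.001, -0.0, -1.0]]
ft_force: [-0.8, 0.0, 0.2]
grip_width: -0.1
grip_force: 0.0
```

>>> apply_moves([
  {"delta_pos":[0,0,0],"delta_rot":[0,0,-0.0]},
  {"delta_pos":[0,0,0],"delta_rot":[0,0,0]},
  {"delta_pos":[0,0,-0.1],"delta_rot":[0,0,0]},
  {"delta_pos":[0,0,-0.166],"delta_rot":[0,0,0]},
  {"delta_pos":[0,0,-0.166],"delta_rot":[0,0,0]},
  {"delta_pos":[0,0,-0.166],"delta_rot":[0,0,0]},
  {"delta_pos":[0,0,-0.166],"delta_rot":[0,0,0]},
  {"delta_pos":[0,0,-0.166],"delta_rot":[0,0,0]},
])

```text
t: 6.8
tcp_pos: [625.0, -138.1, 55.9]
eef_rot: [[-0.726, 0.688, 0.004], [0.688, 0.726, -0.0], [-0.003, 0.002, -1.0]]
ft_force: [-0.0, 0.3, -0.3]
grip_width: 0.1
grip_force: 0.0
```

```bash
python3 - <<'E'
from h import *
s=ctrl.get_state();print(s['tcp_pos'].round(1),s['ft_force'].round(1),s['grip_width'],np.degrees(np.arctan2(s['eef_rot'][1,1],s['eef_rot'][0,1])))
im,c=snap('scene');
t=s['tcp_pos']
for P in [t,t+[0,0,-14]]:
    p=proj(c,P);print(p.round(0));cv2.circle(im,tuple(int(x) for x in p.round()),1,(255,0,255),-1)
b=cv2.resize(im[150:320,180:420],None,fx=3.3,fy=3.3,interpolation=cv2.INTER_CUBIC)
cv2.imwrite('pics/c5.png',b[:,:,::-1])
E
```

```text
[ 625.  -138.1   55.9] [-0.   0.3 -0.3] 0.08420394351868128 46.52332110831417
[237. 242.]
[237. 246.]
```

View pics/c5.png

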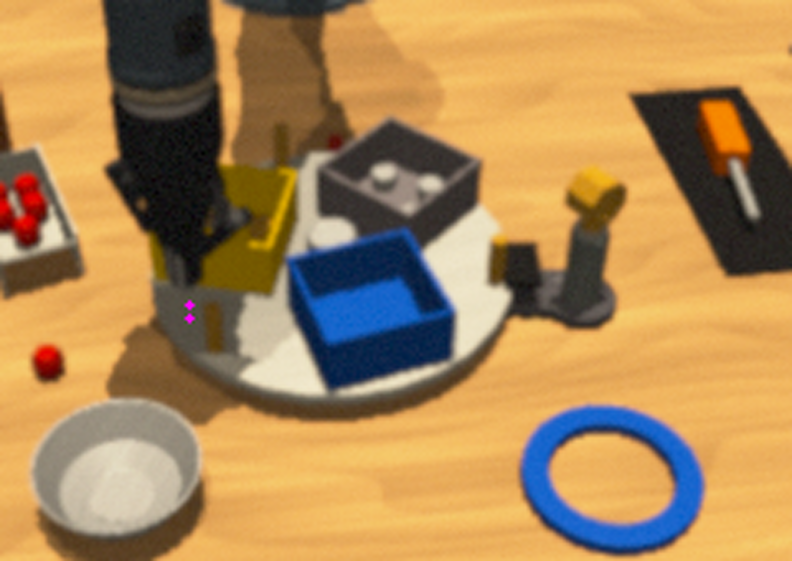

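The fingertips (crop (185,282)) sit about 35 mm above where tips_ahead puts them, at (189,318). That suggests the real tips are about 20 mm behind the TCP. I'll test by lowering a little and watching the force.

>>> apply_moves([
  {"delta_pos":[0,0,-0.02],"delta_rot":[0,0,0]},
  {"delta_pos":[0,0,-0.036],"delta_rot":[0,0,0]},
  {"delta_pos":[0,0,-0.036],"delta_rot":[0,0,0]},
  {"delta_pos":[0,0,-0.036],"delta_rot":[0,0,0]},
])

```text
t: 7.25
tcp_pos: [623.0, -137.6, 35.0]
eef_rot: [[-0.725, 0.688, -0.001], [0.688, 0.725, 0.0], [0.001, -0.001, -1.0]]
ft_force: [0.2, -0.5, 0.5]
grip_width: 0.3
grip_force: 0.0
```

>>> apply_moves([
  {"delta_pos":[0,0,-0.01],"delta_rot":[0,0,0]},
  {"delta_pos":[0,0,-0.01],"delta_rot":[0,0,0]},
  {"delta_pos":[0,0,-0.01],"delta_rot":[0,0,0]},
])

```text
t: 7.55
tcp_pos: [623.4, -137.6, 30.5]
eef_rot: [[-0.725, 0.688, -0.0], [0.688, 0.725, 0.0], [0.0, -0.0, -1.0]]
ft_force: [0.5, 0.1, -0.4]
grip_width: 0.1
grip_force: 0.0
```

>>> apply_moves([
  {"delta_pos":[0,0,-0.01],"delta_rot":[0,0,0]},
  {"delta_pos":[0,0,-0.015],"delta_rot":[0,0,0]},
  {"delta_pos":[0,0,-0.02],"delta_rot":[0,0,0]},
  {"delta_pos":[0,0,-0.025],"delta_rot":[0,0,0]},
  {"delta_pos":[0,0,-0.03],"delta_rot":[0,0,0]},
  {"delta_pos":[0,0,-0.03],"delta_rot":[0,0,0]},
])

```text
t: 8.15
tcp_pos: [623.1, -137.6, 15.2]
eef_rot: [[-0.725, 0.688, -0.001], [0.688, 0.725, 0.0], [0.001, -0.0, -1.0]]
ft_force: [0.0, 0.0, -0.8]
grip_width: -0.0
grip_force: 0.0
```

>>> apply_moves([
  {"delta_pos":[0,0,-0.004],"delta_rot":[0,0,0]},
  {"delta_pos":[0,0,-0.007],"delta_rot":[0,0,0]},
  {"delta_pos":[0,0,-0.01],"delta_rot":[0,0,0]},
  {"delta_pos":[0,0,-0.01],"delta_rot":[0,0,0]},
])

```text
t: 8.55
tcp_pos: [623.3, -137.6, 10.4]
eef_rot: [[-0.725, 0.688, -0.0], [0.688, 0.725, 0.0], [0.0, -0.0, -1.0]]
ft_force: [-0.1, -0.9, 0.6]
grip_width: -0.4
grip_force: 0.0
```

>>> apply_moves([
  {"delta_pos":[0,0,-0.004],"delta_rot":[0,0,0]},
  {"delta_pos":[0,0,-0.008],"delta_rot":[0,0,0]},
  {"delta_pos":[0,0,-0.008],"delta_rot":[0,0,0]},
])

```text
t: 8.85
tcp_pos: [624.8, -136.8, 9.0]
eef_rot: [[-0.726, 0.688, 0.003], [0.688, 0.726, 0.001], [-0.001, 0.003, -1.0]]
ft_force: [-4.4, 2.0, 12.9]
grip_width: 0.2
grip_force: 5.7
```

>>> apply_moves([
  {"delta_pos":[0,0,-0.004],"delta_rot":[0,0,0]},
  {"delta_pos":[0,0,-0.008],"delta_rot":[0,0,0]},
  {"delta_pos":[0,0,-0.008],"delta_rot":[0,0,0]},
])

```text
t: 9.15
tcp_pos: [627.6, -135.6, 8.3]
eef_rot: [[-0.727, 0.687, 0.008], [0.687, 0.727, 0.003], [-0.004, 0.008, -1.0]]
ft_force: [-6.1, 5.5, 28.8]
grip_width: -0.3
grip_force: 12.9
```

```bash
python3 - <<'E'
from h import *
s=ctrl.get_state();print(s['tcp_pos'].round(1),s['ft_force'].round(1))
im,c=snap('scene')
b=cv2.resize(im[180:300,180:320],None,fx=4.5,fy=4.5,interpolation=cv2.INTER_CUBIC)
cv2.imwrite('pics/c6.png',b[:,:,::-1])
for z in (20,30,40,50,60): print(z,((proj(c,np.array([623.3,-137.6,z]))-[180,180])*4.5).round(0))
E
```

```text
[ 627.6 -135.6    8.3] [-6.1  5.5 28.8]
20 [261. 322.]
30 [259. 310.]
40 [258. 297.]
50 [257. 284.]
60 [255. 271.]
```

View pics/c6.png

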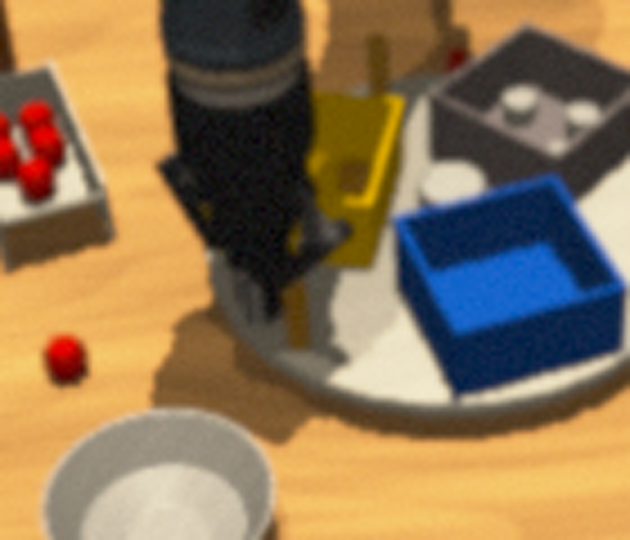

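Contact with the disc (z=30) came at TCP z≈9.7, so the real tips are 20 mm behind the TCP, a 34.5 mm tool-length error. I'll account for that from here on, and push the post now.

```bash
python3 - <<'E'
from h import *
arc(-60,38,8);arc(-22,38,8)
E
```

```text
[{"delta_pos": [0.019, 0.012, 0], "delta_rot": [0, 0, 0.053]}, {"delta_pos": [0.037, 0.025, 0], "delta_rot": [0, 0, 0.106]}, {"delta_pos": [0.053, 0.04, 0], "delta_rot": [0, 0, 0.158]}, {"delta_pos": [0.069, 0.057, 0], "delta_rot": [0, 0, 0.211]}, {"delta_pos": [0.083, 0.074, 0], "delta_rot": [0, 0, 0.264]}, {"delta_pos": [0.095, 0.093, 0], "delta_rot": [0, 0, 0.317]}, {"delta_pos": [0.106, 0.112, 0], "delta_rot": [0, 0, 0.369]}, {"delta_pos": [0.115, 0.133, 0], "delta_rot": [0, 0, 0.422]}]
[{"delta_pos": [0.008, 0.021, 0], "delta_rot": [0, 0, 0.053]}, {"delta_pos": [0.013, 0.043, 0], "delta_rot": [0, 0, 0.106]}, {"delta_pos": [0.017, 0.065, 0], "delta_rot": [0, 0, 0.158]}, {"delta_pos": [0.019, 0.087, 0], "delta_rot": [0, 0, 0.211]}, {"delta_pos": [0.02, 0.109, 0], "delta_rot": [0, 0, 0.264]}, {"delta_pos": [0.018, 0.132, 0], "delta_rot": [0, 0, 0.317]}, {"delta_pos": [0.014, 0.154, 0], "delta_rot": [0, 0, 0.369]}, {"delta_pos": [0.009, 0.176, 0], "delta_rot": [0, 0, 0.422]}]
```

>>> apply_moves([
  {"delta_pos":[0,0,0.034],"delta_rot":[0,0,0]},
  {"delta_pos":[0,0,0.034],"delta_rot":[0,0,-0.09]},
  {"delta_pos":[0,0,0.034],"delta_rot":[0,0,-0.18]},
  {"delta_pos":[0,0,0.034],"delta_rot":[0,0,-0.18]},
])

```text
t: 9.6
tcp_pos: [623.4, -137.7, 19.8]
eef_rot: [[-0.505, 0.863, -0.0], [0.863, 0.505, -0.001], [-0.001, -0.0, -1.0]]
ft_force: [-0.1, 0.7, -0.3]
grip_width: -0.2
grip_force: 0.0
```

>>> apply_moves([
  {"delta_pos":[0.019,0.012,0],"delta_rot":[0,0,0.053]},
  {"delta_pos":[0.037,0.025,0],"delta_rot":[0,0,0.106]},
  {"delta_pos":[0.053,0.04,0],"delta_rot":[0,0,0.158]},
  {"delta_pos":[0.069,0.057,0],"delta_rot":[0,0,0.211]},
  {"delta_pos":[0.083,0.074,0],"delta_rot":[0,0,0.264]},
  {"delta_pos":[0.095,0.093,0],"delta_rot":[0,0,0.317]},
  {"delta_pos":[0.106,0.112,0],"delta_rot":[0,0,0.369]},
  {"delta_pos":[0.115,0.133,0],"delta_rot":[0,0,0.422]},
])

```text
t: 10.4
tcp_pos: [681.1, -72.7, 19.5]
eef_rot: [[-0.931, 0.365, 0.0], [0.365, 0.931, -0.002], [-0.001, -0.002, -1.0]]
ft_force: [0.4, -1.8, 0.2]
grip_width: 0.0
grip_force: 0.9
```

>>> apply_moves([
  {"delta_pos":[0.008,0.021,0],"delta_rot":[0,0,0.053]},
  {"delta_pos":[0.013,0.043,0],"delta_rot":[0,0,0.106]},
  {"delta_pos":[0.017,0.065,0],"delta_rot":[0,0,0.158]},
  {"delta_pos":[0.019,0.087,0],"delta_rot":[0,0,0.211]},
  {"delta_pos":[0.02,0.109,0],"delta_rot":[0,0,0.264]},
  {"delta_pos":[0.018,0.132,0],"delta_rot":[0,0,0.317]},
  {"delta_pos":[0.014,0.154,0],"delta_rot":[0,0,0.369]},
  {"delta_pos":[0.009,0.176,0],"delta_rot":[0,0,0.422]},
])

```text
t: 11.2
tcp_pos: [685.9, 15.8, 19.6]
eef_rot: [[-0.958, -0.286, 0.001], [-0.286, 0.958, -0.001], [-0.001, -0.002, -1.0]]
ft_force: [0.8, -2.1, 0.1]
grip_width: -0.1
grip_force: 0.9
```

>>> apply_moves([
  {"delta_pos":[0,0,0],"delta_rot":[0,0,0]},
  {"delta_pos":[0,0,0],"delta_rot":[0,0,0]},
  {"delta_pos":[0,0,0.1],"delta_rot":[0,0,0]},
  {"delta_pos":[0,0,0.2],"delta_rot":[0,0,0]},
  {"delta_pos":[0,0,0.2],"delta_rot":[0,0,0]},
  {"delta_pos":[0,0,0.2],"delta_rot":[0,0,0]},
])

```text
t: 11.8
tcp_pos: [686.5, 15.9, 121.5]
eef_rot: [[-0.96, -0.279, 0.003], [-0.279, 0.96, -0.0], [-0.003, -0.001, -1.0]]
ft_force: [-1.2, -0.0, -0.5]
grip_width: -0.4
grip_force: 0.0
```

```bash
python3 - <<'E'
from h import *
h=np.array([555,-21])
for n in ('top','wrist'):
  im,c=snap(n,n+'9.png')
  for col,lo,hi in [('blue',(105,120,40),(130,255,255)),('yel',(25,150,60),(35,255,255))]:
    for b,s in blobs(im,lo,hi,300)[0]:
      q=onz(c,*b,60)[:2];d=q-h;print(n,col,b,s[4],q.round(1),np.hypot(*d).round(),np.degrees(np.arctan2(d[1],d[0])).round(1))
E
```

```text
top blue [216.0, 140.5] 640 [764.9 154.5] 274.0 39.9
top blue [233.5, 213.7] 368 [563.2 107.2] 128.0 86.3
top yel [304.7, 187.2] 821 [631.9 -84.2] 100.0 -39.4
wrist blue [414.1, 73.4] 25775 [558.7  74.3] 95.0 87.7
wrist blue [397.2, 301.6] 2185 [719.8 128.2] 222.0 42.2
wrist yel [162.6, 110.2] 13110 [627.8 -80.5] 94.0 -39.3
```

```bash
python3 - <<'E'
from h import *
arc(252,40,8);arc(292,40,8)
E
```

```text
[{"delta_pos": [0.023, -0.006, 0], "delta_rot": [0, 0, 0.056]}, {"delta_pos": [0.046, -0.011, 0], "delta_rot": [0, 0, 0.111]}, {"delta_pos": [0.069, -0.013, 0], "delta_rot": [0, 0, 0.167]}, {"delta_pos": [0.093, -0.013, 0], "delta_rot": [0, 0, 0.222]}, {"delta_pos": [0.116, -0.011, 0], "delta_rot": [0, 0, 0.278]}, {"delta_pos": [0.14, -0.007, 0], "delta_rot": [0, 0, 0.333]}, {"delta_pos": [0.162, -0.001, 0], "delta_rot": [0, 0, 0.389]}, {"delta_pos": [0.185, 0.006, 0], "delta_rot": [0, 0, 0.444]}]
[{"delta_pos": [0.021, 0.01, 0], "delta_rot": [0, 0, 0.056]}, {"delta_pos": [0.042, 0.021, 0], "delta_rot": [0, 0, 0.111]}, {"delta_pos": [0.061, 0.035, 0], "delta_rot": [0, 0, 0.167]}, {"delta_pos": [0.08, 0.05, 0], "delta_rot": [0, 0, 0.222]}, {"delta_pos": [0.096, 0.066, 0], "delta_rot": [0, 0, 0.278]}, {"delta_pos": [0.112, 0.084, 0], "delta_rot": [0, 0, 0.333]}, {"delta_pos": [0.125, 0.103, 0], "delta_rot": [0, 0, 0.389]}, {"delta_pos": [0.137, 0.124, 0], "delta_rot": [0, 0, 0.444]}]
```

>>> apply_moves([
  {"delta_pos":[-0.346,-0.33,0],"delta_rot":[0,0,-0.38]},
  {"delta_pos":[-0.346,-0.33,0],"delta_rot":[0,0,-0.38]},
  {"delta_pos":[-0.346,-0.33,0],"delta_rot":[0,0,-0.38]},
  {"delta_pos":[-0.346,-0.33,0],"delta_rot":[0,0,-0.38]},
  {"delta_pos":[-0.346,-0.33,0],"delta_rot":[0,0,-0.38]},
  {"delta_pos":[-0.346,-0.33,-0.07],"delta_rot":[0,0,-0.38]},
  {"delta_pos":[-0.346,-0.33,-0.14],"delta_rot":[0,0,-0.38]},
  {"delta_pos":[-0.346,-0.33,-0.2],"delta_rot":[0,0,-0.38]},
])

```text
t: 12.7
tcp_pos: [510.5, -148.3, 17.1]
eef_rot: [[-0.951, 0.309, -0.003], [0.309, 0.951, 0.0], [0.003, -0.001, -1.0]]
ft_force: [-0.4, -1.1, -0.5]
grip_width: 0.1
grip_force: 0.0
```

>>> apply_moves([
  {"delta_pos":[0.023,-0.006,0],"delta_rot":[0,0,0.043]},
  {"delta_pos":[0.046,-0.011,0],"delta_rot":[0,0,0.086]},
  {"delta_pos":[0.069,-0.013,0],"delta_rot":[0,0,0.13]},
  {"delta_pos":[0.093,-0.013,0],"delta_rot":[0,0,0.17]},
  {"delta_pos":[0.116,-0.011,0],"delta_rot":[0,0,0.215]},
  {"delta_pos":[0.14,-0.007,0],"delta_rot":[0,0,0.26]},
  {"delta_pos":[0.162,-0.001,0],"delta_rot":[0,0,0.3]},
  {"delta_pos":[0.185,0.006,0],"delta_rot":[0,0,0.344]},
])

```text
t: 13.5
tcp_pos: [602.4, -145.7, 17.3]
eef_rot: [[-0.974, -0.227, -0.006], [-0.227, 0.974, 0.0], [0.006, 0.002, -1.0]]
ft_force: [-1.5, 1.2, 0.6]
grip_width: 0.2
grip_force: 1.0
```

>>> apply_moves([
  {"delta_pos":[0.021,0.01,0],"delta_rot":[0,0,0.043]},
  {"delta_pos":[0.042,0.021,0],"delta_rot":[0,0,0.086]},
  {"delta_pos":[0.061,0.035,0],"delta_rot":[0,0,0.13]},
  {"delta_pos":[0.08,0.05,0],"delta_rot":[0,0,0.17]},
  {"delta_pos":[0.096,0.066,0],"delta_rot":[0,0,0.215]},
  {"delta_pos":[0.112,0.084,0],"delta_rot":[0,0,0.26]},
  {"delta_pos":[0.125,0.103,0],"delta_rot":[0,0,0.3]},
  {"delta_pos":[0.137,0.124,0],"delta_rot":[0,0,0.344]},
])

```text
t: 14.3
tcp_pos: [671.4, -84.3, 17.2]
eef_rot: [[-0.718, -0.696, -0.005], [-0.696, 0.718, -0.001], [0.005, 0.003, -1.0]]
ft_force: [-1.2, -1.8, 1.2]
grip_width: -0.4
grip_force: 1.0
```

>>> apply_moves([
  {"delta_pos":[0,0,0],"delta_rot":[0,0,0]},
  {"delta_pos":[0,0,0],"delta_rot":[0,0,0]},
  {"delta_pos":[0,0,0],"delta_rot":[0,0,0]},
])

```text
t: 14.6
tcp_pos: [672.6, -84.0, 18.8]
eef_rot: [[-0.721, -0.693, -0.002], [-0.693, 0.721, -0.0], [0.001, 0.001, -1.0]]
ft_force: [-0.8, 0.2, 0.7]
grip_width: -0.1
grip_force: 0.0
```

```bash
python3 - <<'E'
from h import *
h=np.array([555,-21])
t=ctrl.get_state()['tcp_pos'][:2]-h;print(np.hypot(*t),np.degrees(np.arctan2(t[1],t[0])))
for n in ('top','scene','wrist'):
  im,c=snap(n,n+'10.png')
  for col,lo,hi in [('blue',(105,120,40),(130,255,255)),('yel',(25,150,60),(35,255,255)),('red',(0,140,60),(6,255,255))]:
    for b,s in blobs(im,lo,hi,50)[0]:
      q=onz(c,*b,60 if col!='red' else 13)[:2];d=q-h;print(n,col,b,s[4],q.round(1),np.hypot(*d).round(),np.degrees(np.arctan2(d[1],d[0])).round(1))
E
```

```text
133.41166368002368 -28.1905439410731
top blue [218.7, 139.6] 731 [767.4 147.2] 271.0 38.4
top blue [270.8, 247.0] 1407 [473.3   9.1] 87.0 159.8
top yel [259.7, 191.1] 1208 [623.2  36.9] 89.0 40.3
top red [363.3, 190.5] 52 [ 628.7 -251.9] 242.0 -72.3
top red [380.8, 256.9] 109 [ 442.7 -291.9] 293.0 -112.5
top red [384.4, 267.1] 107 [ 414.8 -300.4] 313.0 -116.6
top red [274.5, 280.0] 61 [385.2   1.2] 171.0 172.5
scene blue [55.5, 7.3] 148 [-3114.8 -1972.1] 4156.0 -152.0
scene blue [93.0, 37.2] 2401 [-1607.7 -1130.6] 2431.0 -152.8
scene blue [180.4, 97.7] 1628 [-337.2 -371.8] 959.0 -158.5
scene blue [303.9, 91.5] 1187 [-329.8  184.9] 908.0 166.9
scene blue [123.1, 117.8] 51 [-163.4 -590.7] 917.0 -141.6
scene blue [288.3, 200.3] 907 [472.9  12.3] 89.0 157.9
scene blue [365.0, 295.3] 954 [831.1 135.8] 317.0 29.6
scene yel [307.6, 233.8] 540 [619.5  43.8] 91.0 45.1
scene red [205.8, 10.1] 112 [-2577.3  -373.2] 3152.0 -173.6
scene red [184.9, 212.2] 265 [ 433.4 -291.1] 296.0 -114.2
scene red [194.0, 259.2] 56 [ 631.5 -251.5] 243.0 -71.6
wrist yel [508.3, 344.5] 4615 [616.6  13.7] 71.0 29.4
```

>>> apply_moves([
  {"delta_pos":[0.007,0.018,0],"delta_rot":[0,0,0.03]},
  {"delta_pos":[0.015,0.035,0],"delta_rot":[0,0,0.06]},
  {"delta_pos":[0.022,0.053,0],"delta_rot":[0,0,0.1]},
  {"delta_pos":[0.022,0.053,0],"delta_rot":[0,0,0.1]},
  {"delta_pos":[0.02,0.045,0],"delta_rot":[0,0,0.1]},
  {"delta_pos":[0.02,0.045,0.1],"delta_rot":[0,0,0.1]},
  {"delta_pos":[0.02,0.045,0.2],"delta_rot":[0,0,0.1]},
  {"delta_pos":[0.02,0.045,0.2],"delta_rot":[0,0,0.1]},
])

```text
t: 15.55
tcp_pos: [689.2, -61.4, 128.3]
eef_rot: [[-0.603, -0.798, 0.016], [-0.798, 0.603, -0.001], [-0.009, -0.013, -1.0]]
ft_force: [1.3, 0.5, 0.7]
grip_width: 0.2
grip_force: 0.0
```

>>> apply_moves([
  {"delta_pos":[-0.1,0.4,0.1],"delta_rot":[0,0,-0.4]},
  {"delta_pos":[-0.1,0.4,0.15],"delta_rot":[0,0,-0.6]},
  {"delta_pos":[-0.3,0.6,0.2],"delta_rot":[0,0,-0.6]},
  {"delta_pos":[-0.3,0.6,0.2],"delta_rot":[0,0,-0.6]},
  {"delta_pos":[-0.3,0.6,0.2],"delta_rot":[0,0,-0.6]},
  {"delta_pos":[-0.3,0.6,0.2],"delta_rot":[0,0,-0.6]},
  {"delta_pos":[-0.3,0.6,0.2],"delta_rot":[0,0,-0.6]},
  {"delta_pos":[-0.3,0.6,0.2],"delta_rot":[0,0,-0.6]},
], claw=0.3)

```text
t: 16.35
tcp_pos: [530.3, 247.7, 222.1]
eef_rot: [[-1.0, 0.007, 0.002], [0.007, 1.0, 0.006], [-0.002, 0.006, -1.0]]
ft_force: [0.6, 0.4, -0.2]
grip_width: 59.4
grip_force: 0.0
```

>>> apply_moves([
  {"delta_pos":[0,0,0],"delta_rot":[0,0,0]},
  {"delta_pos":[0,0,0],"delta_rot":[0,0,0]},
  {"delta_pos":[0,0,0],"delta_rot":[0,0,0]},
])

```text
t: 16.65
tcp_pos: [534.4, 237.0, 219.1]
eef_rot: [[-1.0, 0.021, -0.0], [0.021, 1.0, -0.001], [0.0, -0.001, -1.0]]
ft_force: [0.2, -0.8, -0.1]
grip_width: 59.9
grip_force: 0.0
```

```bash
python3 - <<'E'
from h import *
h=np.array([555,-21])
im,c=snap('top','top11.png')
for col,lo,hi in [('blue',(105,120,40),(130,255,255)),('yel',(25,150,60),(35,255,255)),('or',(5,170,120),(15,255,255))]:
    for b,s in blobs(im,lo,hi,40)[0]:
      q=onz(c,*b,60 if col!='or' else 15)[:2];d=q-h;print(col,b,s[4],q.round(1),np.hypot(*d).round(),np.degrees(np.arctan2(d[1],d[0])).round(1))
s=ctrl.get_state();print(s['tcp_pos'],s['eef_rot'].round(3))
im,c=snap('wrist','w3.png')
for P in [(600,175,115),(431,370,15),(527,356,15),(385,1.5,13)]: print(P,proj(c,np.array(P)).round(0))
E
```

```text
blue [218.7, 139.7] 733 [767.1 147.2] 271.0 38.4
blue [278.7, 248.8] 1420 [468.2 -11.6] 87.0 173.8
yel [254.2, 196.8] 1222 [607.9  51.8] 90.0 54.0
[534.3360197  237.2161575  219.04722956] [[-1.     0.021 -0.   ]
 [ 0.021  1.    -0.001]
 [ 0.    -0.001 -1.   ]]
(600, 175, 115) [211. 279.]
(431, 370, 15) [394.  94.]
(527, 356, 15) [376. 181.]
(385, 1.5, 13) [55. 58.]
```

View pics/w3.png

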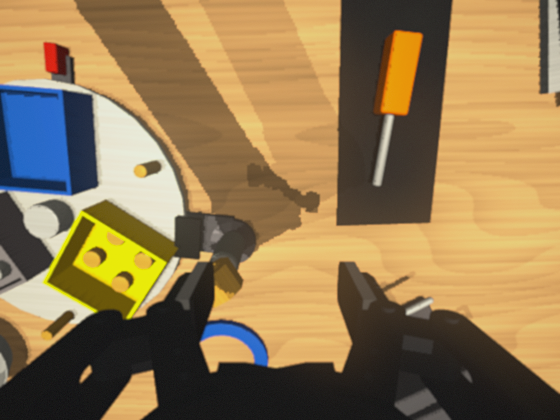

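The blue bin now sits at 174° against the pointer's 172°, which is good. The wrist view shows the bar with its handle around (400,72) and rod tip at (378,185), and the eye partly behind a finger at (228,277). I'll look at the eye from above.

>>> apply_moves([
  {"delta_pos":[0.252,-0.104,0],"delta_rot":[0,0,0]},
  {"delta_pos":[0.252,-0.104,0],"delta_rot":[0,0,0]},
  {"delta_pos":[0.252,-0.104,0],"delta_rot":[0,0,0]},
  {"delta_pos":[0.252,-0.104,0],"delta_rot":[0,0,0]},
  {"delta_pos":[0.252,-0.104,0],"delta_rot":[0,0,0]},
  {"delta_pos":[0.252,-0.104,0],"delta_rot":[0,0,0]},
  {"delta_pos":[0.252,-0.104,0],"delta_rot":[0,0,0]},
])

```text
t: 17.45
tcp_pos: [658.3, 188.5, 219.8]
eef_rot: [[-1.0, 0.016, -0.001], [0.016, 1.0, 0.001], [0.001, 0.001, -1.0]]
ft_force: [-0.6, -0.2, -0.5]
grip_width: 60.2
grip_force: 0.0
```

```bash
python3 - <<'E'
from h import *
im,c=snap('wrist','w4.png');np.save('w4T.npy',c['T']);print(c['T'].round(2)[:3,3],proj(c,np.array([600,175,115])))
u,v=proj(c,np.array([600,175,115])).astype(int)
y0,x0=max(v-70,0),max(u-90,0)
b=cv2.resize(im[y0:y0+140,x0:x0+180],None,fx=4,fy=4,interpolation=cv2.INTER_CUBIC);print(x0,y0)
cv2.imwrite('pics/c7.png',b[:,:,::-1])
E
```

```text
[587.75 188.97 383.44] [258.36294374 142.88111971]
168 72
```

View pics/c7.png

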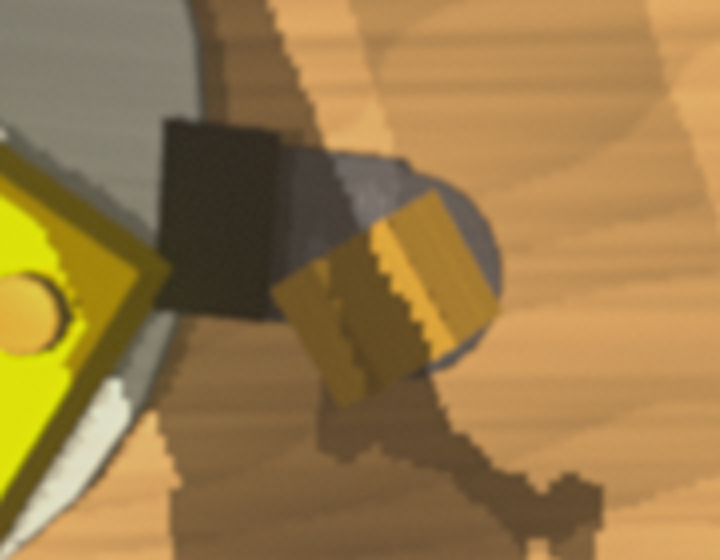

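The eye ring fills the crop, with corners at (272,290), (435,190), (500,300) and (345,408). Its centre is at full pixel (265,146).

```bash
python3 - <<'E'
from h import *
c=dict(p=ctrl.camera_params('wrist'),T=np.load('w4T.npy'))
P=[onz(c,168+x/4,72+y/4,115)[:2] for x,y in [(272,290),(435,190),(500,300),(345,408)]]
print('eye',np.mean(P,0).round(1))
for a,b in [(0,3),(1,2),(0,1),(3,2)]: d=P[b]-P[a];print(np.hypot(*d).round(1),np.degrees(np.arctan2(d[1],d[0])).round(1))
ct=snap('top')[1];print('top eye',onz(ct,202.7,197.3,115)[:2])
# bar from w3
E=np.eye(4);E[:3,:3]=[[-1,.021,0],[.021,1,-.001],[0,-.001,-1]];E[:3,3]=[534.34,237.2,219.05]
c=dict(p=c['p'],T=E@np.array(c['p']['mount']))
t=onz(c,378,184,18)[:2];
F=[onz(c,u,v,33)[:2] for u,v in [(377,110),(409,114),(423,35),(391,30)]]
f=(F[0]+F[1])/2;r=(F[2]+F[3])/2
print('tip',t,'front',f,'rear',r);d=t-r;print('len',np.hypot(*d),'ang',np.degrees(np.arctan2(d[1],d[0])),'grip',(f+(r-f)*.375),np.hypot(*(f-r)))
E
```

```text
eye [603.1 180.4]
28.8 30.0
26.0 30.8
39.5 119.5
40.0 123.6
top eye [599.68831569 178.63532033]
tip [530.52045879 357.80642357] front [450.5552999  363.82413338] rear [374.69089028 372.17807546]
len 156.49089046787992 ang -5.269296443010232 grip [422.1061463  366.95686166] 76.32297816190206
```

>>> apply_moves([
  {"delta_pos":[-0.474,0.36,0],"delta_rot":[0,0,-0.051]},
  {"delta_pos":[-0.474,0.36,0],"delta_rot":[0,0,-0.051]},
  {"delta_pos":[-0.474,0.36,0],"delta_rot":[0,0,-0.051]},
  {"delta_pos":[-0.474,0.36,0],"delta_rot":[0,0,-0.051]},
  {"delta_pos":[-0.474,0.36,0],"delta_rot":[0,0,-0.051]},
  {"delta_pos":[-0.474,0.36,0],"delta_rot":[0,0,-0.051]},
  {"delta_pos":[-0.474,0.36,-0.1],"delta_rot":[0,0,-0.051]},
  {"delta_pos":[-0.474,0.36,-0.2],"delta_rot":[0,0,-0.051]},
])

```text
t: 18.35
tcp_pos: [421.3, 370.5, 121.0]
eef_rot: [[-0.996, 0.092, 0.004], [0.092, 0.996, 0.005], [-0.004, 0.005, -1.0]]
ft_force: [1.8, -0.5, -1.0]
grip_width: 59.7
grip_force: 0.0
```

>>> apply_moves([
  {"delta_pos":[0,0,0],"delta_rot":[0,0,0]},
  {"delta_pos":[0,0,0],"delta_rot":[0,0,0]},
  {"delta_pos":[0,0,0],"delta_rot":[0,0,0]},
])

```text
t: 18.65
tcp_pos: [424.0, 368.7, 122.4]
eef_rot: [[-0.995, 0.098, 0.003], [0.098, 0.995, 0.003], [-0.003, 0.004, -1.0]]
ft_force: [-0.3, 0.6, 0.9]
grip_width: 59.9
grip_force: 0.0
```

```bash
python3 - <<'E'
from h import *
s=ctrl.get_state();print(s['tcp_pos'].round(1),np.degrees(np.arctan2(s['eef_rot'][1,1],s['eef_rot'][0,1])).round(1))
im,c=snap('wrist','w5.png')
for b,st in blobs(im,(5,170,100),(15,255,255),200)[0]: print(b,st,onz(c,*b,33)[:2])
_,l,m=blobs(im,(5,170,100),(15,255,255),200);cn=max(cv2.findContours(m,0,2)[0],key=cv2.contourArea)
r=cv2.minAreaRect(cn);B=np.array([onz(c,*p,33)[:2] for p in cv2.boxPoints(r)]);print(B.round(1),B.mean(0).round(1))
E
```

```text
[424.  368.7 122.4] 84.4
[274.2, 208.3] [257, 150, 38, 96, 2342] [418.63089192 368.22434813]
[[369.8 359.5]
 [372.8 388.6]
 [452.9 382. ]
 [449.7 350.2]] [411.3 370. ]
```

>>> apply_moves([
  {"delta_pos":[-0.005,0,-0.1],"delta_rot":[0,0,0]},
  {"delta_pos":[-0.005,0,-0.19],"delta_rot":[0,0,0]},
  {"delta_pos":[-0.005,0,-0.24],"delta_rot":[0,0,0]},
  {"delta_pos":[-0.005,0,-0.26],"delta_rot":[0,0,0]},
  {"delta_pos":[-0.005,0,-0.27],"delta_rot":[0,0,0]},
  {"delta_pos":[-0.005,0,-0.27],"delta_rot":[0,0,0]},
])

```text
t: 19.3
tcp_pos: [421.0, 368.3, -14.0]
eef_rot: [[-0.995, 0.098, 0.002], [0.098, 0.995, 0.002], [-0.002, 0.002, -1.0]]
ft_force: [0.1, 0.6, -0.7]
grip_width: 60.1
grip_force: 0.0
```

>>> apply_moves([
  {"delta_pos":[0,0,0],"delta_rot":[0,0,0]},
  {"delta_pos":[0,0,0],"delta_rot":[0,0,0]},
  {"delta_pos":[0,0,0],"delta_rot":[0,0,0]},
  {"delta_pos":[0,0,0],"delta_rot":[0,0,0]},
  {"delta_pos":[0,0,0],"delta_rot":[0,0,0]},
  {"delta_pos":[0,0,0],"delta_rot":[0,0,0]},
], claw=1)

```text
t: 19.9
tcp_pos: [420.9, 368.3, -13.7]
eef_rot: [[-0.995, 0.098, 0.002], [0.098, 0.995, 0.002], [-0.002, 0.002, -1.0]]
ft_force: [0.6, -2.2, 6.0]
grip_width: 29.2
grip_force: 60.3
```

>>> apply_moves([
  {"delta_pos":[0,0,0.1],"delta_rot":[0,0,0]},
  {"delta_pos":[0,0,0.194],"delta_rot":[0,0,0.08]},
  {"delta_pos":[0.01,-0.08,0.194],"delta_rot":[0,0,0.16]},
  {"delta_pos":[0.02,-0.16,0.194],"delta_rot":[0,0,0.24]},
  {"delta_pos":[0.03,-0.24,0.194],"delta_rot":[0,0,0.32]},
  {"delta_pos":[0.04,-0.32,0.194],"delta_rot":[0,0,0.405]},
  {"delta_pos":[0.05,-0.4,0.194],"delta_rot":[0,0,0.405]},
  {"delta_pos":[0.06,-0.48,0.194],"delta_rot":[0,0,0.405]},
])

```text
t: 20.7
tcp_pos: [449.8, 125.6, 82.0]
eef_rot: [[-0.859, -0.513, 0.0], [-0.513, 0.859, 0.0], [-0.0, -0.0, -1.0]]
ft_force: [0.8, 0.6, -2.3]
grip_width: 29.1
grip_force: 60.2
```

>>> apply_moves([
  {"delta_pos":[0.012,-0.072,0],"delta_rot":[0,0,0]},
  {"delta_pos":[0.012,-0.072,0],"delta_rot":[0,0,0]},
  {"delta_pos":[0.012,-0.072,0],"delta_rot":[0,0,0]},
  {"delta_pos":[0.012,-0.072,0],"delta_rot":[0,0,0]},
  {"delta_pos":[0.012,-0.072,0],"delta_rot":[0,0,0]},
  {"delta_pos":[0.012,-0.072,0],"delta_rot":[0,0,0]},
])

```text
t: 21.3
tcp_pos: [455.7, 92.6, 81.6]
eef_rot: [[-0.857, -0.515, -0.0], [-0.515, 0.857, 0.0], [-0.0, 0.0, -1.0]]
ft_force: [-0.3, -0.5, -1.8]
grip_width: 28.5
grip_force: 60.2
```

```bash
python3 - <<'E'
from h import *
s=ctrl.get_state();print(s['tcp_pos'].round(1),s['eef_rot'].round(3),s['ft_force'],s['grip_width'],np.degrees(np.arctan2(s['eef_rot'][1,1],s['eef_rot'][0,1])).round(1))
im,c=snap('scene','s6.png')
a=cv2.resize(im[130:260,260:460],None,fx=2.7,fy=2.7,interpolation=cv2.INTER_CUBIC)
im,c=snap('wrist');b=cv2.resize(im[120:330,160:400],None,fx=2.2,fy=2.2)
H=max(a.shape[0],b.shape[0]);o=np.zeros((H,800,3),np.uint8)
a=cv2.resize(a,(400,int(a.shape[0]*400/a.shape[1])));b=cv2.resize(b,(400,int(b.shape[0]*400/b.shape[1])))
o[:a.shape[0],:400]=a;o[:b.shape[0],400:]=b
cv2.imwrite('pics/c8.png',o[:,:,::-1])
E
```

```text
[455.7  92.6  81.6] [[-0.857 -0.515 -0.   ]
 [-0.515  0.857  0.   ]
 [-0.     0.    -1.   ]] [-0.27238158 -0.54590849 -1.83307528] 28.519427102513998 121.0
```

View pics/c8.png

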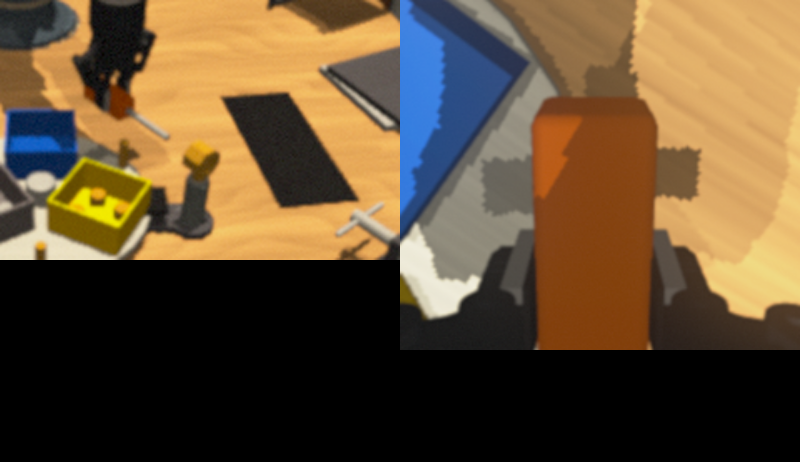

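The view shows the bar held level, with the rod tip at about scene pixel (343,198) and the eye at (360,209). I'll check numerically.

```bash
python3 - <<'E'
from h import *
im,c=snap('scene')
for P in [(550,149.3,113.5),(602.5,180,115)]: print(proj(c,np.array(P)).round(1))
g=im[185:202,325:350].astype(int);print((g.max(2)-g.min(2)))
b,l,m=blobs(im[190:235,345:380],(15,150,80),(28,255,255),20);print([(np.array(x)+[345,190],s) for x,s in b])
E
```

```text
[343.5 198.1]
[360.1 209.1]
[[ 30  56  96 126 137 143 141 144 141 147 143 146 144 144 145 146 146 143
  147 148 144 142 147 148 145]
 [ 19  30  53  85 114 129 138 142 146 146 145 146 145 146 144 146 144 146
  145 146 143 145 144 143 143]
 [ 36  25  30  45  67  94 117 135 141 144 144 147 144 143 144 147 148 146
  145 145 144 142 145 145 144]
 [ 78  51  34  31  40  62  87 111 127 137 143 144 142 145 144 145 145 142
  145 143 147 140 145 145 142]
 [116  95  71  47  36  37  50  75  94 118 139 142 144 146 143 141 143 143
  145 143 145 144 144 143 144]
 [135 126 113  92  59  36  33  43  63  85 107 129 139 144 140 145 145 144
  144 145 144 146 145 142 142]
 [138 136 136 129 108  74  46  33  39  53  74 100 124 139 146 144 142 149
  143 144 142 145 143 143 142]
 [138 136 138 140 139 126  96  60  35  36  45  65  89 115 134 141 142 142
  144 147 143 145 140 146 142]
 [137 138 136 139 143 141 133 107  70  42  32  39  57  79 107 127 135 145
  143 144 146 142 147 143 144]
 [135 136 134 138 141 141 141 135 119  82  45  33  36  48  69  89 115 131
  140 144 145 144 144 143 146]
 [135 132 134 134 137 138 140 140 137 130  98  64  38  33  41  54  79 104
  125 138 145 143 142 142 146]
 [132 132 133 132 131 133 136 137 141 139 137 115  79  46  35  35  44  67
   97 124 141 141 143 143 143]
 [132 133 130 134 132 131 133 135 138 141 144 140 125  87  53  32  32  40
   62 100 132 143 141 140 142]
 [131 133 132 134 132 129 131 131 135 136 140 137 137 128 104  70  43  33
   45  87 132 140 141 146 142]
 [131 132 127 129 128 131 131 128 129 130 136 138 142 141 134 117  86  62
   69 109 133 141 141 143 146]
 [129 128 128 130 127 127 126 127 129 126 126 133 136 138 142 140 132 118
  117 134 143 141 143 144 144]
 [126 129 129 129 130 127 129 128 127 128 129 126 131 135 138 138 138 139
  140 140 144 142 143 145 141]]
[(array([363.1, 210.2]), [0, 0, 35, 45, 1292])]
```

>>> apply_moves([
  {"delta_pos":[0.024,0.014,0.003],"delta_rot":[0,0,0]},
  {"delta_pos":[0.047,0.028,0.003],"delta_rot":[0,0,0]},
  {"delta_pos":[0.071,0.042,0.003],"delta_rot":[0,0,0]},
  {"delta_pos":[0.094,0.056,0.003],"delta_rot":[0,0,0]},
  {"delta_pos":[0.112,0.066,0.003],"delta_rot":[0,0,0]},
  {"delta_pos":[0.112,0.066,0.003],"delta_rot":[0,0,0]},
])

```text
t: 22.05
tcp_pos: [513.5, 125.6, 83.1]
eef_rot: [[-0.858, -0.514, 0.001], [-0.514, 0.858, 0.001], [-0.001, 0.0, -1.0]]
ft_force: [0.5, 0.2, -0.2]
grip_width: 29.3
grip_force: 60.2
```

>>> apply_moves([
  {"delta_pos":[0.02,0.012,0],"delta_rot":[0,0,0]},
  {"delta_pos":[0.04,0.024,0],"delta_rot":[0,0,0]},
  {"delta_pos":[0.06,0.036,0],"delta_rot":[0,0,0]},
  {"delta_pos":[0.076,0.045,0],"delta_rot":[0,0,0]},
  {"delta_pos":[0.076,0.045,0],"delta_rot":[0,0,0]},
  {"delta_pos":[0.076,0.045,0],"delta_rot":[0,0,0]},
])

```text
t: 22.65
tcp_pos: [549.7, 146.8, 82.9]
eef_rot: [[-0.858, -0.513, -0.001], [-0.513, 0.858, -0.0], [0.001, 0.0, -1.0]]
ft_force: [0.2, -0.4, -1.0]
grip_width: 29.1
grip_force: 60.2
```

```bash
python3 - <<'E'
from h import *
s=ctrl.get_state();print(s['tcp_pos'].round(1),s['ft_force'].round(1),s['ft_torque'].round(2),s['grip_width'])
im,c=snap('scene','s7.png')
for e in (160,170):pass
t=s['tcp_pos'];d=np.array([.857,.515]);
for k in (62,80,100,110): print(k,proj(c,np.append(t[:2]+d*k,114.5)).round(1))
a=cv2.resize(im[170:240,330:400],None,fx=8,fy=8,interpolation=cv2.INTER_CUBIC);cv2.imwrite('pics/c9.png',a[:,:,::-1])
E
```

```text
[549.7 146.8  82.9] [ 0.2 -0.4 -1. ] [-0.07  0.05  0.02] 29.13639953014434
62 [359.6 209.3]
80 [364.9 212.9]
100 [370.8 216.9]
110 [373.8 218.9]
```

View pics/c9.png

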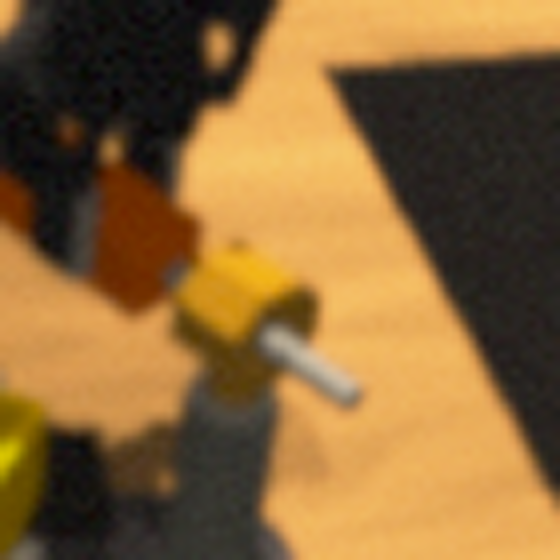

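The rod is through the eye, with its tip visible beyond the ring at crop (355,390). Now I'll turn it clockwise.

```bash
python3 - <<'E'
from h import *
arc(212,-40,8,62);arc(172,-40,8,62);arc(132,-16,4,62)
E
```

```text
[{"delta_pos": [-0.005, 0.009, 0], "delta_rot": [0, 0, -0.056]}, {"delta_pos": [-0.01, 0.019, 0], "delta_rot": [0, 0, -0.111]}, {"delta_pos": [-0.013, 0.029, 0], "delta_rot": [0, 0, -0.167]}, {"delta_pos": [-0.016, 0.04, 0], "delta_rot": [0, 0, -0.222]}, {"delta_pos": [-0.018, 0.051, 0], "delta_rot": [0, 0, -0.278]}, {"delta_pos": [-0.019, 0.061, 0], "delta_rot": [0, 0, -0.333]}, {"delta_pos": [-0.019, 0.072, 0], "delta_rot": [0, 0, -0.389]}, {"delta_pos": [-0.018, 0.083, 0], "delta_rot": [0, 0, -0.444]}]
[{"delta_pos": [0.002, 0.011, 0], "delta_rot": [0, 0, -0.056]}, {"delta_pos": [0.005, 0.021, 0], "delta_rot": [0, 0, -0.111]}, {"delta_pos": [0.009, 0.031, 0], "delta_rot": [0, 0, -0.167]}, {"delta_pos": [0.013, 0.041, 0], "delta_rot": [0, 0, -0.222]}, {"delta_pos": [0.019, 0.05, 0], "delta_rot": [0, 0, -0.278]}, {"delta_pos": [0.025, 0.059, 0], "delta_rot": [0, 0, -0.333]}, {"delta_pos": [0.032, 0.067, 0], "delta_rot": [0, 0, -0.389]}, {"delta_pos": [0.04, 0.075, 0], "delta_rot": [0, 0, -0.444]}]
[{"delta_pos": [0.007, 0.006, 0], "delta_rot": [0, 0, -0.044]}, {"delta_pos": [0.014, 0.011, 0], "delta_rot": [0, 0, -0.089]}, {"delta_pos": [0.021, 0.015, 0], "delta_rot": [0, 0, -0.133]}, {"delta_pos": [0.029, 0.019, 0], "delta_rot": [0, 0, -0.178]}]
```

>>> apply_moves([
  {"delta_pos":[-0.005,0.009,0],"delta_rot":[0,0,-0.056]},
  {"delta_pos":[-0.01,0.019,0],"delta_rot":[0,0,-0.111]},
  {"delta_pos":[-0.013,0.029,0],"delta_rot":[0,0,-0.167]},
  {"delta_pos":[-0.016,0.04,0],"delta_rot":[0,0,-0.222]},
  {"delta_pos":[-0.018,0.051,0],"delta_rot":[0,0,-0.278]},
  {"delta_pos":[-0.019,0.061,0],"delta_rot":[0,0,-0.333]},
  {"delta_pos":[-0.019,0.072,0],"delta_rot":[0,0,-0.389]},
  {"delta_pos":[-0.018,0.083,0],"delta_rot":[0,0,-0.444]},
])

```text
t: 23.5
tcp_pos: [541.2, 190.3, 83.4]
eef_rot: [[-0.987, 0.159, 0.002], [0.159, 0.987, 0.002], [-0.002, 0.003, -1.0]]
ft_force: [3.2, 2.8, -4.1]
grip_width: 28.6
grip_force: 59.7
```

>>> apply_moves([
  {"delta_pos":[0.002,0.011,0],"delta_rot":[0,0,-0.056]},
  {"delta_pos":[0.005,0.021,0],"delta_rot":[0,0,-0.111]},
  {"delta_pos":[0.009,0.031,0],"delta_rot":[0,0,-0.167]},
  {"delta_pos":[0.013,0.041,0],"delta_rot":[0,0,-0.222]},
  {"delta_pos":[0.019,0.05,0],"delta_rot":[0,0,-0.278]},
  {"delta_pos":[0.025,0.059,0],"delta_rot":[0,0,-0.333]},
  {"delta_pos":[0.032,0.067,0],"delta_rot":[0,0,-0.389]},
  {"delta_pos":[0.04,0.075,0],"delta_rot":[0,0,-0.444]},
])

```text
t: 24.3
tcp_pos: [562.2, 227.7, 83.6]
eef_rot: [[-0.655, 0.756, 0.004], [0.756, 0.655, 0.002], [-0.001, 0.005, -1.0]]
ft_force: [4.4, 2.1, -4.2]
grip_width: 28.8
grip_force: 59.7
```

>>> apply_moves([
  {"delta_pos":[0.007,0.006,0],"delta_rot":[0,0,-0.044]},
  {"delta_pos":[0.014,0.011,0],"delta_rot":[0,0,-0.089]},
  {"delta_pos":[0.014,0.011,0],"delta_rot":[0,0,-0.089]},
])

```text
t: 24.6
tcp_pos: [569.0, 233.0, 83.5]
eef_rot: [[-0.545, 0.838, 0.003], [0.838, 0.545, 0.002], [-0.0, 0.004, -1.0]]
ft_force: [3.8, 3.9, -1.7]
grip_width: 28.9
grip_force: 60.1
```

```bash
python3 - <<'E'
from h import *
s=ctrl.get_state();print(s['tcp_pos'].round(1),s['ft_force'].round(1),s['ft_torque'].round(2),np.degrees(np.arctan2(s['eef_rot'][1,1],s['eef_rot'][0,1])))
E
```

```text
[569.  233.   83.5] [ 3.8  3.9 -1.7] [ 0.74 -0.67  0.39] 33.03449965085476
```

```bash
python3 - <<'E'
from h import *
arc(124,-20,5,62)
E
```

```text
[{"delta_pos": [0.007, 0.005, 0], "delta_rot": [0, 0, -0.044]}, {"delta_pos": [0.015, 0.009, 0], "delta_rot": [0, 0, -0.089]}, {"delta_pos": [0.023, 0.012, 0], "delta_rot": [0, 0, -0.133]}, {"delta_pos": [0.031, 0.015, 0], "delta_rot": [0, 0, -0.178]}, {"delta_pos": [0.039, 0.018, 0], "delta_rot": [0, 0, -0.222]}]
```

>>> apply_moves([
  {"delta_pos":[0.008,0.005,0],"delta_rot":[0,0,-0.044]},
  {"delta_pos":[0.016,0.009,0],"delta_rot":[0,0,-0.089]},
  {"delta_pos":[0.016,0.009,0],"delta_rot":[0,0,-0.089]},
  {"delta_pos":[0.016,0.009,0],"delta_rot":[0,0,-0.089]},
])

```text
t: 25.0
tcp_pos: [576.5, 237.1, 83.6]
eef_rot: [[-0.424, 0.906, 0.002], [0.906, 0.424, 0.002], [0.001, 0.003, -1.0]]
ft_force: [4.5, 3.9, -1.3]
grip_width: 28.6
grip_force: 60.1
```

>>> apply_moves([
  {"delta_pos":[0.009,0.003,0],"delta_rot":[0,0,-0.044]},
  {"delta_pos":[0.018,0.006,0],"delta_rot":[0,0,-0.089]},
  {"delta_pos":[0.018,0.006,0],"delta_rot":[0,0,-0.089]},
  {"delta_pos":[0.018,0.006,0],"delta_rot":[0,0,-0.089]},
])

```text
t: 25.4
tcp_pos: [584.0, 239.8, 83.5]
eef_rot: [[-0.295, 0.955, -0.001], [0.955, 0.295, 0.001], [0.001, -0.001, -1.0]]
ft_force: [-1.2, 3.1, 2.5]
grip_width: 28.8
grip_force: 61.3
```

```bash
python3 - <<'E'
from h import *
s=ctrl.get_state();print(s['tcp_pos'].round(1),s['ft_force'].round(1),s['ft_torque'].round(2),np.degrees(np.arctan2(s['eef_rot'][1,1],s['eef_rot'][0,1])))
im,c=snap('wrist','w10.png');np.save('w10T.npy',c['T']);print(proj(c,np.array([602.5,180,130])))
E
```

```text
[584.  239.8  83.5] [-1.2  3.1  2.5] [0.65 0.15 1.19] 17.187258769936836
[276.13927049 415.83863534]
```

>>> apply_moves([
  {"delta_pos":[0.007,0.001,0],"delta_rot":[0,0,-0.033]},
  {"delta_pos":[0.014,0.003,0],"delta_rot":[0,0,-0.067]},
  {"delta_pos":[0.014,0.003,0],"delta_rot":[0,0,-0.067]},
  {"delta_pos":[0.014,0.003,0],"delta_rot":[0,0,-0.067]},
])

```text
t: 25.85
tcp_pos: [587.2, 239.9, 82.9]
eef_rot: [[-0.196, 0.981, -0.009], [0.981, 0.196, -0.003], [-0.001, -0.01, -1.0]]
ft_force: [-10.3, 2.1, 8.1]
grip_width: 29.4
grip_force: 83.9
```

```bash
python3 - <<'E'
from h import *
s=ctrl.get_state();print(s['tcp_pos'].round(1),s['ft_force'].round(1),s['ft_torque'].round(2),np.degrees(np.arctan2(s['eef_rot'][1,1],s['eef_rot'][0,1])))
E
```

```text
[587.2 239.9  82.9] [-10.3   2.1   8.1] [-0.08  1.98  1.89] 11.275841835484165
```

```bash
python3 - <<'E'
from h import *
arc(103,22,4,62)
E
```

```text
[{"delta_pos": [-0.011, -0.003, 0], "delta_rot": [0, 0, 0.061]}, {"delta_pos": [-0.023, -0.008, 0], "delta_rot": [0, 0, 0.122]}, {"delta_pos": [-0.033, -0.013, 0], "delta_rot": [0, 0, 0.183]}, {"delta_pos": [-0.043, -0.019, 0], "delta_rot": [0, 0, 0.244]}]
```

>>> apply_moves([
  {"delta_pos":[-0.011,-0.003,0],"delta_rot":[0,0,0.061]},
  {"delta_pos":[-0.023,-0.008,0],"delta_rot":[0,0,0.122]},
  {"delta_pos":[-0.033,-0.013,0],"delta_rot":[0,0,0.183]},
  {"delta_pos":[-0.043,-0.019,0],"delta_rot":[0,0,0.244]},
  {"delta_pos":[-0.043,-0.019,0],"delta_rot":[0,0,0.244]},
  {"delta_pos":[-0.043,-0.019,0],"delta_rot":[0,0,0.244]},
])

```text
t: 26.45
tcp_pos: [570.2, 229.3, 82.8]
eef_rot: [[-0.538, 0.843, -0.001], [0.843, 0.538, -0.001], [-0.0, -0.001, -1.0]]
ft_force: [0.3, -0.2, -0.9]
grip_width: 29.3
grip_force: 63.2
```

```bash
python3 - <<'E'
from h import *
s=ctrl.get_state();print(s['tcp_pos'].round(1),s['ft_force'].round(1),s['ft_torque'].round(2),np.degrees(np.arctan2(s['eef_rot'][1,1],s['eef_rot'][0,1])))
E
```

```text
[570.2 229.3  82.8] [ 0.3 -0.2 -0.9] [ 0.06  0.08 -0.02] 32.557536374606634
```

>>> apply_moves([
  {"delta_pos":[-0.018,0.028,0],"delta_rot":[0,0,0]},
  {"delta_pos":[-0.036,0.056,0],"delta_rot":[0,0,0]},
  {"delta_pos":[-0.054,0.084,0],"delta_rot":[0,0,0]},
  {"delta_pos":[-0.072,0.112,0],"delta_rot":[0,0,0]},
  {"delta_pos":[-0.09,0.14,0],"delta_rot":[0,0,0]},
  {"delta_pos":[-0.108,0.169,0],"delta_rot":[0,0,0]},
  {"delta_pos":[-0.108,0.169,0],"delta_rot":[0,0,0]},
])

```text
t: 27.15
tcp_pos: [514.1, 319.4, 83.1]
eef_rot: [[-0.547, 0.837, -0.001], [0.837, 0.547, 0.002], [0.002, 0.0, -1.0]]
ft_force: [-1.0, 0.9, -1.5]
grip_width: 29.2
grip_force: 63.1
```

>>> apply_moves([
  {"delta_pos":[-0.05,0.03,0],"delta_rot":[0,0,0.08]},
  {"delta_pos":[-0.1,0.06,0],"delta_rot":[0,0,0.16]},
  {"delta_pos":[-0.15,0.09,0],"delta_rot":[0,0,0.25]},
  {"delta_pos":[-0.19,0.109,0],"delta_rot":[0,0,0.34]},
  {"delta_pos":[-0.19,0.109,0],"delta_rot":[0,0,0.43]},
  {"delta_pos":[-0.19,0.109,0],"delta_rot":[0,0,0.52]},
  {"delta_pos":[-0.19,0.109,0],"delta_rot":[0,0,0.578]},
  {"delta_pos":[-0.19,0.109,0],"delta_rot":[0,0,0.578]},
])

```text
t: 27.95
tcp_pos: [422.1, 369.2, 83.2]
eef_rot: [[-0.996, 0.091, 0.0], [0.091, 0.996, -0.0], [-0.0, -0.0, -1.0]]
ft_force: [0.2, 0.5, -0.9]
grip_width: 28.8
grip_force: 63.2
```

>>> apply_moves([
  {"delta_pos":[0,0,-0.06],"delta_rot":[0,0,0]},
  {"delta_pos":[0,0,-0.12],"delta_rot":[0,0,0]},
  {"delta_pos":[0,0,-0.16],"delta_rot":[0,0,0]},
  {"delta_pos":[0,0,-0.18],"delta_rot":[0,0,0]},
  {"delta_pos":[0,0,-0.188],"delta_rot":[0,0,0]},
  {"delta_pos":[0,0,-0.188],"delta_rot":[0,0,0]},
  {"delta_pos":[0,0,-0.188],"delta_rot":[0,0,0]},
])

```text
t: 28.65
tcp_pos: [422.2, 370.5, -9.9]
eef_rot: [[-0.996, 0.09, 0.002], [0.09, 0.996, 0.001], [-0.001, 0.002, -1.0]]
ft_force: [0.1, 0.1, -1.9]
grip_width: 28.9
grip_force: 63.2
```

```bash
python3 - <<'E'
from h import *
s=ctrl.get_state();print(s['tcp_pos'].round(1),s['ft_force'].round(1),s['ft_torque'].round(2),np.degrees(np.arctan2(s['eef_rot'][1,1],s['eef_rot'][0,1])))
im,c=snap('top','t12.png')
h=np.array([555,-21])
for col,lo,hi,z in [('blue',(105,120,40),(130,255,255),60),('yel',(25,150,60),(35,255,255),60),('or',(5,170,120),(15,255,255),30),('red',(0,140,60),(6,255,255),13)]:
    for b,s in blobs(im,lo,hi,30)[0]:
      q=onz(c,*b,z)[:2];d=q-h;print(col,b,s[4],q.round(1),np.hypot(*d).round(),np.degrees(np.arctan2(d[1],d[0])).round(1))
E
```

```text
[422.2 370.5  -9.9] [ 0.1  0.1 -1.9] [ 0.01  0.04 -0.02] 84.816091489432
blue [218.7, 139.6] 733 [767.4 147.2] 271.0 38.4
blue [278.7, 248.8] 1423 [468.2 -11.6] 87.0 173.8
yel [254.3, 196.9] 1221 [607.7  51.5] 90.0 54.0
or [134.0, 285.0] 49 [379.8 375.5] 433.0 113.8
red [363.3, 190.5] 51 [ 628.7 -251.9] 242.0 -72.3
red [376.3, 247.1] 49 [ 469.7 -280.8] 273.0 -108.2
red [380.7, 256.9] 109 [ 442.7 -291.6] 293.0 -112.5
red [384.4, 267.1] 105 [ 414.8 -300.4] 313.0 -116.6
red [274.5, 280.0] 61 [385.2   1.2] 171.0 172.5
```

>>> apply_moves([
  {"delta_pos":[0,0,-0.003],"delta_rot":[0,0,0]},
  {"delta_pos":[0,0,-0.006],"delta_rot":[0,0,0]},
  {"delta_pos":[0,0,-0.006],"delta_rot":[0,0,0]},
])

```text
t: 29.0
tcp_pos: [421.6, 370.1, -13.6]
eef_rot: [[-0.996, 0.09, 0.0], [0.09, 0.996, 0.001], [-0.0, 0.001, -1.0]]
ft_force: [0.6, -0.4, -0.7]
grip_width: 29.1
grip_force: 63.5
```

>>> apply_moves([
  {"delta_pos":[0,0,0],"delta_rot":[0,0,0]},
  {"delta_pos":[0,0,0],"delta_rot":[0,0,0]},
  {"delta_pos":[0,0,0],"delta_rot":[0,0,0]},
  {"delta_pos":[0,0,0],"delta_rot":[0,0,0]},
  {"delta_pos":[0,0,0.1],"delta_rot":[0,0,0]},
  {"delta_pos":[0,0,0.2],"delta_rot":[0,0,0]},
  {"delta_pos":[0,0,0.3],"delta_rot":[0,0,0]},
  {"delta_pos":[0,0,0.36],"delta_rot":[0,0,0]},
], claw=0.3)

```text
t: 29.8
tcp_pos: [422.6, 371.0, 170.4]
eef_rot: [[-0.996, 0.09, 0.004], [0.09, 0.996, 0.004], [-0.004, 0.004, -1.0]]
ft_force: [0.7, 0.6, -1.4]
grip_width: 60.0
grip_force: 0.0
```

>>> apply_moves([
  {"delta_pos":[0.472,-0.37,0.1],"delta_rot":[0,0,0]},
  {"delta_pos":[0.472,-0.37,0.1],"delta_rot":[0,0,0]},
  {"delta_pos":[0.472,-0.37,0.1],"delta_rot":[0,0,0]},
  {"delta_pos":[0.472,-0.37,0.1],"delta_rot":[0,0,0]},
  {"delta_pos":[0.472,-0.37,0.1],"delta_rot":[0,0,0]},
  {"delta_pos":[0.472,-0.37,0.1],"delta_rot":[0,0,0]},
  {"delta_pos":[0.472,-0.37,0.1],"delta_rot":[0,0,0]},
  {"delta_pos":[0.472,-0.37,0.1],"delta_rot":[0,0,0]},
])

```text
t: 30.6
tcp_pos: [658.3, 182.9, 215.7]
eef_rot: [[-0.996, 0.093, -0.0], [0.093, 0.996, -0.0], [0.0, -0.0, -1.0]]
ft_force: [-0.8, -0.2, -0.2]
grip_width: 60.1
grip_force: 0.0
```

```bash
cat > eye.py <<'E'
from h import *
im,c=snap('wrist','w13.png');u,v=proj(c,np.array([602.5,180,115])).astype(int);print(u,v,ctrl.get_state()['tcp_pos'].round(1))
h=cv2.cvtColor(im,cv2.COLOR_RGB2HSV);w=h[v-45:v+45,u-45:u+45]
m=cv2.inRange(w,np.array([16,165,40]),np.array([24,255,255]));m=cv2.morphologyEx(m,cv2.MORPH_OPEN,np.ones((3,3)))
k=max(cv2.findContours(m,0,2)[0],key=cv2.contourArea);r=cv2.minAreaRect(k);print(r,cv2.contourArea(k))
B=np.array([onz(c,*(p+[u-45,v-45]),115)[:2] for p in cv2.boxPoints(r)]);print(B.mean(0))
for i in range(4): d=B[(i+1)%4]-B[i];print(np.hypot(*d).round(1),np.degrees(np.arctan2(d[1],d[0])).round(1)%180)
im,c=snap('top')
for b,s in blobs(im,(5,170,120),(15,255,255),30)[0]: print('or',b,s[4],onz(c,*b,30)[:2].round(1))
E
python3 eye.py
```

```text
265 146 [656.9 185.  215.6]
((49.750003814697266, 41.75), (48.790367126464844, 24.041629791259766), 45.0) 817.5
[600.02670954 183.53385569]
19.3 127.9
39.3 40.6
19.9 129.6
39.8 39.69999999999999
or [132.4, 278.8] 84 [396.2 380.3]
or [398.4, 281.2] 62 [ 377.1 -331.6]
```

The hole axis is now at -50°, having turned 81° (1.41 rad), so the brake is tight. Next is the loose knob.

>>> apply_moves([
  {"delta_pos":[-0.02,-0.76,0],"delta_rot":[0,0,0]},
  {"delta_pos":[-0.02,-0.76,0],"delta_rot":[0,0,0]},
  {"delta_pos":[-0.02,-0.76,0],"delta_rot":[0,0,0]},
  {"delta_pos":[-0.02,-0.76,0],"delta_rot":[0,0,0]},
  {"delta_pos":[-0.02,-0.76,0],"delta_rot":[0,0,0]},
  {"delta_pos":[-0.02,-0.76,0],"delta_rot":[0,0,0]},
  {"delta_pos":[-0.02,-0.76,0],"delta_rot":[0,0,0]},
  {"delta_pos":[-0.02,-0.76,0],"delta_rot":[0,0,0]},
])

```text
t: 31.5
tcp_pos: [646.1, -197.8, 216.2]
eef_rot: [[-0.996, 0.091, -0.001], [0.091, 0.996, -0.001], [0.001, -0.001, -1.0]]
ft_force: [1.3, -1.0, 0.1]
grip_width: 59.6
grip_force: 0.0
```

>>> apply_moves([
  {"delta_pos":[-0.032,-0.112,-0.05],"delta_rot":[0,0,0]},
  {"delta_pos":[-0.032,-0.112,-0.1],"delta_rot":[0,0,0]},
  {"delta_pos":[-0.032,-0.112,-0.16],"delta_rot":[0,0,0]},
  {"delta_pos":[-0.032,-0.112,-0.2],"delta_rot":[0,0,0]},
  {"delta_pos":[-0.032,-0.112,-0.2],"delta_rot":[0,0,0]},
  {"delta_pos":[-0.032,-0.112,-0.2],"delta_rot":[0,0,0]},
])

```text
t: 32.1
tcp_pos: [631.9, -249.1, 116.5]
eef_rot: [[-0.996, 0.087, -0.0], [0.087, 0.996, 0.001], [0.0, 0.001, -1.0]]
ft_force: [-0.4, 0.1, 0.5]
grip_width: 59.8
grip_force: 0.0
```

```bash
cat > red.py <<'E'
from h import *
s=ctrl.get_state();print(s['tcp_pos'].round(1),s['grip_width'],s['grip_force'],s['ft_force'].round(1))
for n in ('wrist','top','scene'):
    im,c=snap(n,'r_%s.png'%n)
    for b,st in blobs(im,(0,140,50),(6,255,255),40)[0]: print(n,b,st[2:],onz(c,*b,13)[:2].round(1))
E
python3 red.py
```

```text
[ 631.9 -249.1  116.5] 59.78909982052801 0.0 [-0.4  0.1  0.5]
wrist [216.2, 10.4] [34, 25, 678] [ 473.1 -279.9]
wrist [273.6, 208.3] [27, 26, 364] [ 629.7 -250.7]
top [274.5, 279.9] [6, 11, 60] [385.5   1.2]
scene [184.8, 212.1] [20, 23, 269] [ 432.9 -291.4]
scene [193.9, 259.3] [9, 10, 66] [ 631.9 -251.8]
```

>>> apply_moves([
  {"delta_pos":[-0.003,-0.004,-0.08],"delta_rot":[0,0,0]},
  {"delta_pos":[-0.003,-0.004,-0.16],"delta_rot":[0,0,0]},
  {"delta_pos":[-0.003,-0.004,-0.22],"delta_rot":[0,0,0]},
  {"delta_pos":[-0.003,-0.004,-0.25],"delta_rot":[0,0,0]},
  {"delta_pos":[-0.003,-0.004,-0.264],"delta_rot":[0,0,0]},
  {"delta_pos":[-0.003,-0.004,-0.264],"delta_rot":[0,0,0]},
])

```text
t: 32.85
tcp_pos: [630.5, -253.3, -15.4]
eef_rot: [[-0.996, 0.09, 0.001], [0.09, 0.996, -0.0], [-0.001, -0.0, -1.0]]
ft_force: [-0.2, 0.5, 0.7]
grip_width: 59.6
grip_force: 0.0
```

>>> apply_moves([
  {"delta_pos":[0,0,0],"delta_rot":[0,0,0]},
  {"delta_pos":[0,0,0],"delta_rot":[0,0,0]},
  {"delta_pos":[0,0,0],"delta_rot":[0,0,0]},
  {"delta_pos":[0,0,0],"delta_rot":[0,0,0]},
  {"delta_pos":[0,0,0],"delta_rot":[0,0,0]},
  {"delta_pos":[0,0,0],"delta_rot":[0,0,0]},
], claw=1)

```text
t: 33.45
tcp_pos: [631.2, -253.6, -13.8]
eef_rot: [[-0.996, 0.09, 0.003], [0.09, 0.996, -0.001], [-0.003, -0.001, -1.0]]
ft_force: [-0.4, 0.2, 6.1]
grip_width: 23.0
grip_force: 58.6
```

>>> apply_moves([
  {"delta_pos":[0,0,0.08],"delta_rot":[0,0,0]},
  {"delta_pos":[0,0,0.16],"delta_rot":[0,0,0]},
  {"delta_pos":[0,0,0.24],"delta_rot":[0,0,0]},
  {"delta_pos":[0,0,0.3],"delta_rot":[0,0,0]},
  {"delta_pos":[0,0,0.3],"delta_rot":[0,0,0]},
])

```text
t: 33.95
tcp_pos: [633.2, -254.6, 140.4]
eef_rot: [[-0.996, 0.09, 0.01], [0.09, 0.996, -0.003], [-0.011, -0.003, -1.0]]
ft_force: [0.1, 0.8, 0.8]
grip_width: 22.9
grip_force: 59.1
```

>>> apply_moves([
  {"delta_pos":[-0.326,0.488,0],"delta_rot":[0,0,0]},
  {"delta_pos":[-0.326,0.488,0],"delta_rot":[0,0,0]},
  {"delta_pos":[-0.326,0.488,0],"delta_rot":[0,0,0]},
  {"delta_pos":[-0.326,0.488,0],"delta_rot":[0,0,0]},
  {"delta_pos":[-0.326,0.488,0],"delta_rot":[0,0,0]},
  {"delta_pos":[-0.326,0.488,0],"delta_rot":[0,0,0]},
  {"delta_pos":[-0.326,0.488,0],"delta_rot":[0,0,0]},
  {"delta_pos":[-0.326,0.488,0],"delta_rot":[0,0,0]},
])

```text
t: 34.75
tcp_pos: [466.5, -8.5, 134.1]
eef_rot: [[-0.996, 0.087, 0.0], [0.087, 0.996, -0.0], [-0.0, -0.0, -1.0]]
ft_force: [0.8, 0.2, -0.2]
grip_width: 23.0
grip_force: 59.1
```

>>> apply_moves([
  {"delta_pos":[0,0,-0.06],"delta_rot":[0,0,0]},
  {"delta_pos":[0,0,-0.12],"delta_rot":[0,0,0]},
  {"delta_pos":[0,0,-0.17],"delta_rot":[0,0,0]},
  {"delta_pos":[0,0,-0.2],"delta_rot":[0,0,0]},
  {"delta_pos":[0,0,-0.2],"delta_rot":[0,0,0]},
  {"delta_pos":[0,0,-0.2],"delta_rot":[0,0,0]},
])

```text
t: 35.35
tcp_pos: [467.6, -10.3, 34.1]
eef_rot: [[-0.996, 0.092, -0.0], [0.092, 0.996, -0.0], [0.0, -0.0, -1.0]]
ft_force: [-0.1, 0.7, -0.2]
grip_width: 22.9
grip_force: 59.1
```

>>> apply_moves([
  {"delta_pos":[0,0,0],"delta_rot":[0,0,0]},
  {"delta_pos":[0,0,0],"delta_rot":[0,0,0]},
  {"delta_pos":[0,0,0],"delta_rot":[0,0,0]},
  {"delta_pos":[0,0,0],"delta_rot":[0,0,0]},
  {"delta_pos":[0,0,0.1],"delta_rot":[0,0,0]},
  {"delta_pos":[0,0,0.2],"delta_rot":[0,0,0]},
  {"delta_pos":[0,0,0.3],"delta_rot":[0,0,0]},
  {"delta_pos":[0,0,0.36],"delta_rot":[0,0,0]},
], claw=0.55)

```text
t: 36.15
tcp_pos: [468.3, -9.1, 218.3]
eef_rot: [[-0.996, 0.09, 0.006], [0.09, 0.996, 0.001], [-0.006, 0.001, -1.0]]
ft_force: [0.0, 0.7, -0.8]
grip_width: 38.2
grip_force: 0.0
```

```bash
python3 red.py; python3 - <<'E'
from h import *
im,c=snap('wrist')
for b,st in blobs(im,(0,140,50),(6,255,255),40)[0]: print(b,st,onz(c,*b,47)[:2].round(1))
E
```

```text
[468.3  -9.1 218.3] 38.19768150868846 0.0 [ 0.   0.7 -0.8]
wrist [278.4, 114.8] [13, 28, 325] [386.1   1.8]
wrist [19.4, 169.1] [35, 28, 580] [ 417.9 -309.3]
wrist [33.6, 191.6] [34, 26, 534] [ 446.  -300.5]
wrist [273.5, 194.2] [17, 19, 173] [476.  -12.1]
wrist [53.1, 210.4] [22, 19, 296] [ 471.3 -283.4]
top [376.3, 247.1] [8, 7, 49] [ 469.7 -280.8]
top [380.8, 256.9] [18, 11, 108] [ 442.7 -291.9]
top [384.4, 267.0] [18, 11, 106] [ 415.1 -300.4]
scene [205.8, 9.8] [7, 22, 105] [-2591.8  -374. ]
scene [184.8, 212.2] [20, 23, 269] [ 433.3 -291.4]
[278.3, 115.0] [272, 101, 13, 28, 330] [387.2   1.3]
[18.2, 169.6] [2, 155, 35, 27, 581] [ 416.2 -281. ]
[32.3, 192.1] [16, 178, 35, 26, 536] [ 441.6 -273.1]
[273.3, 194.1] [265, 185, 18, 19, 196] [468.  -11.3]
[52.0, 210.9] [42, 201, 22, 19, 299] [ 464.4 -257.5]
```

>>> apply_moves([
  {"delta_pos":[-0.034,-0.596,0],"delta_rot":[0,0,0]},
  {"delta_pos":[-0.034,-0.596,0],"delta_rot":[0,0,0]},
  {"delta_pos":[-0.034,-0.596,0],"delta_rot":[0,0,0]},
  {"delta_pos":[-0.034,-0.596,0],"delta_rot":[0,0,0]},
  {"delta_pos":[-0.034,-0.596,0],"delta_rot":[0,0,0]},
  {"delta_pos":[-0.034,-0.596,0],"delta_rot":[0,0,0]},
  {"delta_pos":[-0.034,-0.596,0],"delta_rot":[0,0,0]},
  {"delta_pos":[-0.034,-0.596,0],"delta_rot":[0,0,0]},
])

```text
t: 37.15
tcp_pos: [448.4, -307.5, 212.0]
eef_rot: [[-0.996, 0.093, -0.004], [0.093, 0.996, 0.002], [0.004, 0.001, -1.0]]
ft_force: [0.1, 0.7, 0.6]
grip_width: 38.4
grip_force: 0.0
```

```bash
python3 - <<'E'
from h import *
s=ctrl.get_state();print(s['tcp_pos'].round(1))
im,c=snap('wrist','w20.png');np.save('w20.npy',im);np.save('w20T.npy',c['T'])
h=cv2.cvtColor(im,cv2.COLOR_RGB2HSV)
u,v=proj(c,np.array([380,-307,110])).astype(int);print(u,v)
print(h[v-36:v+37:8,u-40:u+41:8].tolist())
E
```

```text
[ 448.4 -307.5  212. ]
268 130
[[[17, 140, 202], [17, 140, 206], [17, 139, 208], [18, 135, 209], [18, 134, 209], [18, 135, 208], [18, 135, 208], [18, 138, 207], [17, 137, 125], [16, 135, 121], [16, 136, 120]], [[16, 142, 210], [16, 140, 210], [17, 140, 210], [17, 136, 210], [18, 137, 209], [18, 136, 210], [18, 138, 209], [17, 138, 205], [17, 132, 122], [16, 135, 121], [16, 136, 120]], [[16, 140, 211], [17, 140, 210], [17, 139, 211], [17, 137, 210], [18, 136, 210], [18, 134, 209], [19, 132, 208], [16, 135, 125], [17, 139, 123], [16, 137, 121], [16, 138, 118]], [[17, 135, 211], [17, 138, 210], [18, 137, 211], [18, 134, 210], [18, 136, 210], [18, 133, 172], [15, 143, 105], [17, 134, 97], [16, 139, 125], [16, 137, 123], [16, 130, 94]], [[16, 141, 210], [17, 140, 210], [17, 138, 209], [16, 141, 173], [13, 174, 166], [14, 174, 145], [14, 156, 95], [16, 130, 94], [16, 135, 121], [17, 131, 97], [16, 125, 86]], [[17, 137, 211], [17, 139, 211], [16, 139, 209], [16, 140, 191], [13, 174, 167], [14, 159, 98], [14, 157, 96], [15, 137, 84], [17, 115, 89], [18, 49, 89], [17, 111, 87]], [[17, 140, 209], [16, 139, 207], [17, 140, 208], [17, 140, 210], [13, 172, 156], [14, 163, 91], [14, 158, 97], [15, 133, 71], [18, 49, 89], [19, 45, 90], [21, 46, 88]], [[16, 140, 208], [16, 140, 206], [16, 141, 203], [17, 141, 193], [15, 99, 90], [15, 89, 92], [20, 47, 126], [11, 82, 84], [6, 177, 85], [6, 182, 77], [18, 53, 72]], [[16, 141, 205], [16, 139, 202], [19, 52, 197], [24, 36, 183], [21, 46, 127], [7, 184, 90], [8, 163, 78], [8, 156, 75], [6, 178, 83], [6, 177, 82], [21, 46, 88]], [[16, 140, 210], [16, 141, 208], [17, 144, 207], [17, 74, 79], [6, 149, 89], [4, 182, 115], [8, 180, 85], [19, 49, 88], [6, 162, 71], [11, 82, 78], [19, 46, 89]]]
```

```bash
python3 - <<'E'
from h import *
im=np.load('w20.npy');c=dict(p=ctrl.camera_params('wrist'),T=np.load('w20T.npy'))
h=cv2.cvtColor(im,cv2.COLOR_RGB2HSV)
def rect(m,x0,y0,z,k=3):
    m=cv2.morphologyEx(m,cv2.MORPH_OPEN,np.ones((k,k)))
    q=max(cv2.findContours(m,0,2)[0],key=cv2.contourArea)+np.array([x0,y0]);r=cv2.minAreaRect(q)
    B=np.array([onz(c,*p,z)[:2] for p in cv2.boxPoints(r)])
    print('area',cv2.contourArea(q),'px',np.round(r[0]),'mean',B.mean(0).round(1))
    for i in (0,1): d=B[i+1]-B[i];print('  ',np.hypot(*d).round(1),np.degrees(np.arctan2(d[1],d[0])).round(1)%180)
    return q
w=h[100:160,240:310]
rect(cv2.inRange(w,np.array([12,148,60]),np.array([15,255,255])),240,100,110)
for n in ('lit',):
    rect(cv2.inRange(w,np.array([12,165,140]),np.array([15,255,255])),240,100,110)
y0,y1,x0,x1=130,262,200,400
g=h[y0:y1,x0:x1];m=cv2.inRange(g,np.array([0,0,40]),np.array([180,85,255]))|cv2.inRange(g,np.array([0,140,50]),np.array([9,255,255]))
q=rect(m,x0,y0,48);a=q[:,0]
for nm,i in (('L',a[:,0].argmin()),('R',a[:,0].argmax()),('T',a[:,1].argmin()),('B',a[:,1].argmax())): print(nm,a[i],onz(c,*a[i],48)[:2].round(1))
b=blobs(im,(0,140,60),(9,255,255),60)[0];print([(x,s[2:],onz(c,*x,16)[:2].round(1)) for x,s in b])
E
```

```text
area 666.0 px [268. 134.] mean [ 382.5 -307.6]
   22.3 106.1
   21.8 17.9
area 208.0 px [260. 129.] mean [ 378.  -313.6]
   19.3 146.3
   11.8 58.9
area 7754.0 px [300. 203.] mean [ 461.2 -280.8]
   69.2 107.9
   142.9 20.5
L [244 157] [ 403.8 -335.9]
R [350 249] [ 516.  -229.9]
T [302 131] [ 383.5 -274.5]
B [290 261] [ 524.1 -298.1]
[([551.3, 110.4], [18, 29, 389], array([386.5,   5.6])), ([293.8, 156.2], [21, 21, 347], array([ 410.6, -283. ])), ([270.2, 166.2], [21, 21, 339], array([ 419.3, -310.7])), ([303.1, 179.5], [21, 20, 326], array([ 438.1, -274.4])), ([548.7, 187.5], [24, 22, 431], array([474.3,  14.7])), ([279.8, 189.0], [20, 21, 323], array([ 446.7, -302.2])), ([300.5, 206.6], [19, 20, 297], array([ 470. , -279.7]))]
```

```bash
cat >> h.py <<'E'
from scipy.spatial.transform import Rotation as Ro
def tool(az,s):
    "tool rot: y lateral(left of az), z pointing down tilted s deg towards az"
    a,t=np.radians([az,s]);Z=np.array([np.cos(a)*np.sin(t),np.sin(a)*np.sin(t),-np.cos(t)]);Y=np.array([-np.sin(a),np.cos(a),0])
    return np.c_[np.cross(Y,Z),Y,Z]
def go(g,az,s,off=0,D=39.5,cur=None):
    "deltas to bring true grasp point to g"
    st=ctrl.get_state();R0,p0=(st['eef_rot'],st['tcp_pos']) if cur is None else cur
    R=tool(az,s);p=np.array(g)+(D-off)*R[:,2];dv=Ro.from_matrix(R@R0.T).as_rotvec(degrees=True)/90
    print('pos',((p-p0)/500).round(3).tolist(),'rot',dv.round(3).tolist(),'mm',np.linalg.norm(p-p0).round(),'deg',(90*np.linalg.norm(dv)).round())
    return R,p
E
python3 - <<'E'
from h import *
R,p=go((382.5,-307.6,91),18.8,40,90);print(p)
go((382.5,-307.6,91),18.8,40,0,cur=(R,p))
E
```

```text
pos [-0.195, -0.024, -0.165] rot [0.052, -0.447, 0.255] mm 128.0 deg 47.0
[ 351.77103204 -318.06099399  129.68524438]
pos [0.11, 0.037, -0.138] rot [0.0, 0.0, 0.0] mm 90.0 deg 0.0
```

>>> apply_moves([
  {"delta_pos":[-0.06,-0.01,0],"delta_rot":[0.052,-0.447,0.255]},
  {"delta_pos":[-0.12,-0.02,0],"delta_rot":[0.052,-0.447,0.255]},
  {"delta_pos":[-0.195,-0.024,0],"delta_rot":[0.052,-0.447,0.255]},
  {"delta_pos":[-0.195,-0.024,0],"delta_rot":[0.052,-0.447,0.255]},
  {"delta_pos":[-0.195,-0.024,-0.05],"delta_rot":[0.052,-0.447,0.255]},
  {"delta_pos":[-0.195,-0.024,-0.1],"delta_rot":[0.052,-0.447,0.255]},
  {"delta_pos":[-0.195,-0.024,-0.165],"delta_rot":[0.052,-0.447,0.255]},
  {"delta_pos":[-0.195,-0.024,-0.165],"delta_rot":[0.052,-0.447,0.255]},
], claw=0.3)

```text
t: 38.0
tcp_pos: [353.3, -317.0, 133.9]
eef_rot: [[-0.944, -0.157, 0.291], [-0.124, 0.984, 0.127], [-0.306, 0.084, -0.948]]
ft_force: [-0.3, -1.0, -1.9]
grip_width: 60.1
grip_force: 0.0
```

>>> apply_moves([
  {"delta_pos":[0,0,0],"delta_rot":[0,0,0]},
  {"delta_pos":[0,0,0],"delta_rot":[0,0,0]},
  {"delta_pos":[0,0,0],"delta_rot":[0,0,0]},
])

```text
t: 38.3
tcp_pos: [354.3, -319.2, 135.4]
eef_rot: [[-0.945, -0.153, 0.29], [-0.122, 0.985, 0.124], [-0.305, 0.082, -0.949]]
ft_force: [0.4, -0.2, -1.1]
grip_width: 59.7
grip_force: 0.0
```

```bash
python3 - <<'E'
from h import *
s=ctrl.get_state();print(s['tcp_pos'].round(1),s['q'].round(2),s['ft_force'].round(1));go((382.5,-307.6,91),18.8,40,0)
E
```

```text
[ 354.3 -319.2  135.4] [ 1.52  0.3  -0.77  2.12 -0.14  0.68  2.6 ] [ 0.4 -0.2 -1.1]
pos [0.104, 0.04, -0.149] rot [0.009, -0.252, 0.099] mm 93.0 deg 24.0
```

>>> apply_moves([
  {"delta_pos":[0.0,0.0,0.06],"delta_rot":[0,0,-0.09]},
  {"delta_pos":[0.0,0,0.1],"delta_rot":[0,0,-0.18]},
  {"delta_pos":[0,0,0.1],"delta_rot":[0,0,-0.27]},
  {"delta_pos":[0,0,0.1],"delta_rot":[0,0,-0.36]},
  {"delta_pos":[0,0,0.1],"delta_rot":[0,0,-0.45]},
  {"delta_pos":[0,0,0.1],"delta_rot":[0,0,-0.54]},
  {"delta_pos":[0,0,0.1],"delta_rot":[0,0,-0.63]},
  {"delta_pos":[0,0,0.1],"delta_rot":[0,0,-0.72]},
])

```text
t: 39.1
tcp_pos: [355.0, -317.9, 186.3]
eef_rot: [[-0.539, 0.806, 0.245], [0.785, 0.586, -0.204], [-0.307, 0.082, -0.948]]
ft_force: [0.4, 0.3, 0.4]
grip_width: 59.9
grip_force: 0.0
```

>>> apply_moves([
  {"delta_pos":[0,0,0],"delta_rot":[0,0,-0.09]},
  {"delta_pos":[0,0,0],"delta_rot":[0,0,-0.18]},
  {"delta_pos":[0,0,0],"delta_rot":[0,0,-0.27]},
  {"delta_pos":[0,0,0],"delta_rot":[0,0,-0.36]},
  {"delta_pos":[0,0,0],"delta_rot":[0,0,-0.45]},
  {"delta_pos":[0,0,0],"delta_rot":[0,0,-0.54]},
  {"delta_pos":[0,0,0],"delta_rot":[0,0,-0.63]},
  {"delta_pos":[0,0,0],"delta_rot":[0,0,-0.72]},
])

```text
t: 39.9
tcp_pos: [355.4, -317.6, 186.3]
eef_rot: [[0.472, 0.879, -0.072], [0.827, -0.47, -0.309], [-0.305, 0.086, -0.948]]
ft_force: [0.5, -0.1, -0.3]
grip_width: 60.0
grip_force: 0.0
```

```bash
cat >> h.py <<'E'
_t=tool
def tool(az,s): return _t(az,s)*np.array([-1,-1,1])
E
python3 - <<'E'
from h import *
s=ctrl.get_state();print(s['tcp_pos'].round(1),s['q'].round(2),s['eef_rot'].round(2).tolist())
R,p=go((382.5,-307.6,91),18.8,30,90);go((382.5,-307.6,91),18.8,30,0,cur=(R,p))
E
```

```text
[ 355.4 -317.6  186.3] [ 0.95  0.17 -0.58  2.09  0.52  0.93 -0.45] [[0.47, 0.88, -0.07], [0.83, -0.47, -0.31], [-0.31, 0.09, -0.95]]
pos [0.006, 0.004, -0.103] rot [0.391, -0.379, -0.427] mm 52.0 deg 62.0
pos [0.085, 0.029, -0.156] rot [0.0, 0.0, 0.0] mm 90.0 deg 0.0
```

>>> apply_moves([
  {"delta_pos":[0,0,0],"delta_rot":[0.391,-0.379,-0.427]},
  {"delta_pos":[0,0,0],"delta_rot":[0.391,-0.379,-0.427]},
  {"delta_pos":[0,0,0],"delta_rot":[0.391,-0.379,-0.427]},
  {"delta_pos":[0,0,0],"delta_rot":[0.391,-0.379,-0.427]},
  {"delta_pos":[0,0,0],"delta_rot":[0.391,-0.379,-0.427]},
  {"delta_pos":[0,0,0],"delta_rot":[0.391,-0.379,-0.427]},
  {"delta_pos":[0,0,0],"delta_rot":[0.391,-0.379,-0.427]},
  {"delta_pos":[0.006,0.004,-0.03],"delta_rot":[0.391,-0.379,-0.427]},
])

```text
t: 40.7
tcp_pos: [356.3, -319.4, 170.9]
eef_rot: [[0.819, 0.321, 0.476], [0.279, -0.947, 0.16], [0.502, 0.002, -0.865]]
ft_force: [0.7, 0.4, -0.7]
grip_width: 59.8
grip_force: 0.0
```

>>> apply_moves([
  {"delta_pos":[0,0,-0.02],"delta_rot":[0,0,0]},
  {"delta_pos":[0,0,-0.04],"delta_rot":[0,0,0]},
  {"delta_pos":[0,0,-0.073],"delta_rot":[0,0,0]},
  {"delta_pos":[0,0,-0.073],"delta_rot":[0,0,0]},
])

```text
t: 41.1
tcp_pos: [356.5, -315.7, 132.0]
eef_rot: [[0.818, 0.329, 0.472], [0.283, -0.944, 0.168], [0.501, -0.004, -0.866]]
ft_force: [0.9, 0.3, 0.7]
grip_width: 59.4
grip_force: 0.0
```

```bash
python3 - <<'E'
from h import *
s=ctrl.get_state();print(s['tcp_pos'].round(1),s['q'].round(2),s['eef_rot'].round(2).tolist())
go((382.5,-307.6,91),18.8,30,0)
E
```

```text
[ 356.5 -315.7  132. ] [ 1.48  0.28 -0.58  2.2  -0.62  0.63  0.18] [[0.82, 0.33, 0.47], [0.28, -0.94, 0.17], [0.5, -0.0, -0.87]]
pos [0.089, 0.029, -0.15] rot [-0.003, -0.0, -0.004] mm 89.0 deg 0.0
```

>>> apply_moves([
  {"delta_pos":[0.022,0.007,-0.037],"delta_rot":[0,0,0]},
  {"delta_pos":[0.045,0.015,-0.075],"delta_rot":[0,0,0]},
  {"delta_pos":[0.067,0.022,-0.112],"delta_rot":[0,0,0]},
  {"delta_pos":[0.089,0.029,-0.15],"delta_rot":[0,0,0]},
  {"delta_pos":[0.089,0.029,-0.15],"delta_rot":[0,0,0]},
  {"delta_pos":[0.089,0.029,-0.15],"delta_rot":[0,0,0]},
])

```text
t: 41.7
tcp_pos: [400.9, -302.9, 58.7]
eef_rot: [[0.818, 0.326, 0.474], [0.282, -0.945, 0.165], [0.501, -0.002, -0.865]]
ft_force: [-0.0, -0.1, -0.1]
grip_width: 60.0
grip_force: 0.0
```

```bash
python3 - <<'E'
from h import *
s=ctrl.get_state();print(s['tcp_pos'].round(1),s['q'].round(2),s['ft_force'].round(1));R=s['eef_rot'];print('grasp at',(s['tcp_pos']-39.5*R[:,2]).round(1))
go((382.5,-307.6,91),18.8,30,0)
E
python3 red.py | grep -v wrist
```

```text
[ 400.9 -302.9   58.7] [ 1.37  0.45 -0.61  2.23 -0.64  0.39  0.18] [-0.  -0.1 -0.1]
grasp at [ 382.2 -309.4   92.9]
pos [0.001, 0.003, -0.004] rot [-0.001, 0.001, -0.003] mm 3.0 deg 0.0
[ 400.9 -302.9   58.7] 59.98237396907311 0.0 [-0.  -0.1 -0.1]
top [376.3, 247.1] [8, 7, 49] [ 469.7 -280.8]
top [278.0, 250.0] [7, 7, 45] [466.3  -9.6]
top [380.8, 256.9] [18, 11, 111] [ 442.7 -291.9]
top [384.4, 267.0] [18, 11, 106] [ 415.1 -300.4]
top [274.5, 280.0] [6, 11, 61] [385.2   1.2]
scene [205.9, 10.1] [7, 22, 112] [-2577.   -372.3]
scene [184.8, 212.2] [20, 23, 266] [ 433.3 -291.4]
```

>>> apply_moves([
  {"delta_pos":[0.001,0.003,-0.004],"delta_rot":[0,0,0]},
  {"delta_pos":[0.001,0.003,-0.004],"delta_rot":[0,0,0]},
  {"delta_pos":[0.001,0.003,-0.004],"delta_rot":[0,0,0]},
  {"delta_pos":[0.001,0.003,-0.004],"delta_rot":[0,0,0]},
  {"delta_pos":[0.001,0.003,-0.004],"delta_rot":[0,0,0]},
  {"delta_pos":[0.001,0.003,-0.004],"delta_rot":[0,0,0]},
  {"delta_pos":[0.001,0.003,-0.004],"delta_rot":[0,0,0]},
  {"delta_pos":[0.001,0.003,-0.004],"delta_rot":[0,0,0]},
], claw=1)

```text
t: 42.65
tcp_pos: [400.5, -302.1, 56.4]
eef_rot: [[0.819, 0.324, 0.474], [0.28, -0.946, 0.164], [0.501, -0.002, -0.865]]
ft_force: [-3.6, 0.6, 6.6]
grip_width: 23.4
grip_force: 58.6
```

>>> apply_moves([
  {"delta_pos":[0,0,0.02],"delta_rot":[0,0,0]},
  {"delta_pos":[0,0,0.04],"delta_rot":[0,0,0]},
  {"delta_pos":[0,0,0.07],"delta_rot":[0,0,0]},
  {"delta_pos":[0,0,0.1],"delta_rot":[0,0,0]},
  {"delta_pos":[0,0,0.1],"delta_rot":[0,0,0]},
  {"delta_pos":[0,0,0.1],"delta_rot":[0,0,0]},
])

```text
t: 43.25
tcp_pos: [400.5, -301.6, 106.2]
eef_rot: [[0.819, 0.325, 0.473], [0.281, -0.946, 0.164], [0.501, -0.001, -0.866]]
ft_force: [-0.6, 0.9, -3.9]
grip_width: 23.0
grip_force: 58.9
```

```bash
python3 - <<'E'
from h import *
s=ctrl.get_state();print(s['tcp_pos'].round(1),s['q'].round(2),s['ft_force'].round(1),s['ft_torque'].round(2),s['grip_width'])
go((480,-14,270),0,30,0)
E
python3 red.py | grep -v wrist
```

```text
[ 400.5 -301.6  106.2] [ 1.37  0.35 -0.59  2.2  -0.62  0.51  0.12] [-0.6  0.9 -3.9] [-0.3   1.   -0.01] 22.985691184417927
pos [0.199, 0.575, 0.259] rot [-0.001, 0.0, -0.211] mm 331.0 deg 19.0
[ 400.5 -301.6  106.2] 22.985691184417927 58.930875062942505 [-0.6  0.9 -3.9]
top [380.3, 246.8] [9, 8, 57] [ 470.4 -291.9]
top [278.0, 250.0] [7, 7, 45] [466.3  -9.6]
top [385.3, 257.1] [19, 12, 122] [ 442.  -304.3]
top [389.2, 267.7] [19, 12, 125] [ 413.  -313.5]
top [274.5, 279.8] [6, 11, 61] [385.7   1.2]
scene [205.9, 10.0] [7, 22, 114] [-2581.8  -372.5]
scene [182.5, 198.7] [21, 22, 278] [ 364.8 -304.3]
```

```bash
python3 - <<'E'
from h import *
P=[((425,-25,250),30),((414.5,-30.4,225),-10),((439,-21.6,240),-30),((478,-8,243),-45),((504.5,.8,239),-55)]
cur=None
for g,s in P: cur=go(g,18.8,s,0,cur=cur)
E
```

```text
pos [0.087, 0.565, 0.221] rot [-0.002, -0.0, -0.002] mm 306.0 deg 0.0
pos [-0.071, -0.028, -0.059] rot [-0.143, 0.421, 0.0] mm 48.0 deg 40.0
pos [0.025, 0.009, 0.039] rot [-0.072, 0.21, 0.0] mm 24.0 deg 20.0
pos [0.063, 0.022, 0.019] rot [-0.054, 0.158, -0.0] mm 34.0 deg 15.0
pos [0.045, 0.015, 0.003] rot [-0.036, 0.105, 0.0] mm 24.0 deg 10.0
```

>>> apply_moves([
  {"delta_pos":[0,0,0.08],"delta_rot":[0,0,0]},
  {"delta_pos":[0,0.04,0.16],"delta_rot":[0,0,0]},
  {"delta_pos":[0.01,0.12,0.221],"delta_rot":[0,0,0]},
  {"delta_pos":[0.03,0.2,0.221],"delta_rot":[0,0,0]},
  {"delta_pos":[0.045,0.28,0.221],"delta_rot":[0,0,0]},
  {"delta_pos":[0.06,0.36,0.221],"delta_rot":[0,0,0]},
  {"delta_pos":[0.07,0.44,0.221],"delta_rot":[0,0,0]},
  {"delta_pos":[0.08,0.51,0.221],"delta_rot":[0,0,0]},
])

```text
t: 44.2
tcp_pos: [439.6, -43.9, 215.5]
eef_rot: [[0.819, 0.326, 0.471], [0.281, -0.945, 0.166], [0.5, -0.004, -0.866]]
ft_force: [-0.3, 0.4, -3.1]
grip_width: 23.5
grip_force: 59.9
```

>>> apply_moves([
  {"delta_pos":[0.007,0.04,0],"delta_rot":[0,0,0]},
  {"delta_pos":[0.007,0.055,0],"delta_rot":[0,0,0]},
  {"delta_pos":[0.007,0.055,0],"delta_rot":[0,0,0]},
  {"delta_pos":[0.007,0.055,0],"delta_rot":[0,0,0]},
])

```text
t: 44.6
tcp_pos: [443.9, -20.3, 216.2]
eef_rot: [[0.819, 0.323, 0.473], [0.278, -0.946, 0.164], [0.501, -0.003, -0.865]]
ft_force: [0.3, -1.5, -2.3]
grip_width: 23.3
grip_force: 59.8
```

```bash
python3 - <<'E'
from h import *
s=ctrl.get_state();print(s['tcp_pos'].round(1),s['q'].round(2),s['ft_force'].round(1),s['grip_width']);print((s['tcp_pos']-39.5*s['eef_rot'][:,2]).round(1))
go((414.5,-30.4,225),18.8,-10)
d=np.array([np.cos(np.radians(18.8)),np.sin(np.radians(18.8)),0]);g=s['tcp_pos']-39.5*s['eef_rot'][:,2]
for n in ('top','scene'):
    im,c=snap(n,'p_%s.png'%n);print(n,'pan pred',proj(c,g+62*d+[0,0,-80]).round(0))
    for b,st in blobs(im,(0,140,50),(6,255,255),40)[0]: print(n,b,st[2:])
E
```

```text
[443.9 -20.3 216.2] [ 1.13 -0.14 -0.9   2.33 -0.75  0.56 -0.45] [ 0.3 -1.5 -2.3] 23.315432264413094
[425.2 -26.7 250.4]
pos [-0.072, -0.025, -0.06] rot [-0.145, 0.421, 0.0] mm 48.0 deg 40.0
top pan pred [276. 241.]
top [273.0, 230.3] [9, 10, 67]
top [282.8, 240.1] [9, 9, 67]
top [270.8, 244.1] [10, 9, 69]
top [286.9, 252.0] [9, 9, 67]
top [274.5, 256.2] [10, 9, 71]
scene pan pred [282. 170.]
scene [205.9, 10.2] [7, 22, 112]
scene [282.4, 165.8] [22, 23, 278]
```

>>> apply_moves([
  {"delta_pos":[-0.009,-0.003,-0.007],"delta_rot":[-0.018,0.053,0]},
  {"delta_pos":[-0.018,-0.006,-0.015],"delta_rot":[-0.036,0.105,0]},
  {"delta_pos":[-0.027,-0.009,-0.022],"delta_rot":[-0.054,0.158,0]},
  {"delta_pos":[-0.036,-0.012,-0.03],"delta_rot":[-0.072,0.21,0]},
  {"delta_pos":[-0.045,-0.015,-0.037],"delta_rot":[-0.09,0.263,0]},
  {"delta_pos":[-0.054,-0.018,-0.045],"delta_rot":[-0.108,0.316,0]},
  {"delta_pos":[-0.063,-0.022,-0.052],"delta_rot":[-0.127,0.368,0]},
  {"delta_pos":[-0.072,-0.025,-0.06],"delta_rot":[-0.145,0.421,0]},
])

```text
t: 45.5
tcp_pos: [408.8, -32.8, 185.9]
eef_rot: [[0.932, 0.32, -0.168], [0.315, -0.947, -0.054], [-0.176, -0.002, -0.984]]
ft_force: [-0.5, -0.7, -2.1]
grip_width: 23.3
grip_force: 59.2
```

```bash
python3 - <<'E'
from h import *
s=ctrl.get_state();print(s['tcp_pos'].round(1),s['q'].round(2),s['ft_force'].round(1),s['grip_width']);R=s['eef_rot'];print((s['tcp_pos']-39.5*R[:,2]).round(1),R[:,2].round(3))
cur=None
for g,a in [((439,-21.6,240),-30),((478,-8,243),-45),((504.5,.8,239),-55)]: cur=go(g,18.8,a,cur=cur)
E
```

```text
[408.8 -32.8 185.9] [ 0.86  0.33 -1.09  2.01  0.33  1.19 -1.64] [-0.5 -0.7 -2.1] 23.34034615772826
[415.4 -30.7 224.8] [-0.168 -0.054 -0.984]
pos [0.023, 0.01, 0.04] rot [-0.072, 0.208, 0.002] mm 23.0 deg 20.0
pos [0.063, 0.022, 0.019] rot [-0.054, 0.158, -0.0] mm 34.0 deg 15.0
pos [0.045, 0.015, 0.003] rot [-0.036, 0.105, 0.0] mm 24.0 deg 10.0
```

>>> apply_moves([
  {"delta_pos":[0.005,0.002,0.008],"delta_rot":[-0.014,0.042,0]},
  {"delta_pos":[0.009,0.004,0.016],"delta_rot":[-0.029,0.083,0]},
  {"delta_pos":[0.014,0.006,0.024],"delta_rot":[-0.043,0.125,0]},
  {"delta_pos":[0.018,0.008,0.032],"delta_rot":[-0.058,0.166,0]},
  {"delta_pos":[0.023,0.01,0.04],"delta_rot":[-0.072,0.208,0]},
  {"delta_pos":[0.023,0.01,0.04],"delta_rot":[-0.072,0.208,0]},
  {"delta_pos":[0.023,0.01,0.04],"delta_rot":[-0.072,0.208,0]},
  {"delta_pos":[0.023,0.01,0.04],"delta_rot":[-0.072,0.208,0]},
])

```text
t: 46.3
tcp_pos: [420.7, -27.0, 206.2]
eef_rot: [[0.823, 0.322, -0.467], [0.279, -0.947, -0.159], [-0.494, 0.001, -0.87]]
ft_force: [3.8, 0.0, -2.9]
grip_width: 23.3
grip_force: 59.6
```

>>> apply_moves([
  {"delta_pos":[0.011,0.004,0.003],"delta_rot":[-0.009,0.026,0]},
  {"delta_pos":[0.021,0.007,0.006],"delta_rot":[-0.018,0.053,0]},
  {"delta_pos":[0.032,0.011,0.01],"delta_rot":[-0.027,0.079,0]},
  {"delta_pos":[0.042,0.015,0.013],"delta_rot":[-0.036,0.105,0]},
  {"delta_pos":[0.053,0.018,0.016],"delta_rot":[-0.045,0.132,0]},
  {"delta_pos":[0.063,0.022,0.019],"delta_rot":[-0.054,0.158,0]},
  {"delta_pos":[0.063,0.022,0.019],"delta_rot":[-0.054,0.158,0]},
  {"delta_pos":[0.063,0.022,0.019],"delta_rot":[-0.054,0.158,0]},
])

```text
t: 47.1
tcp_pos: [450.6, -16.1, 216.0]
eef_rot: [[0.671, 0.323, -0.667], [0.229, -0.946, -0.228], [-0.705, 0.0, -0.709]]
ft_force: [1.0, 0.1, -2.8]
grip_width: 23.3
grip_force: 59.5
```

```bash
python3 - <<'E'
from h import *
s=ctrl.get_state();print(s['tcp_pos'].round(1),s['q'].round(2),s['ft_force'].round(1),s['grip_width']);R=s['eef_rot'];print((s['tcp_pos']-39.5*R[:,2]).round(1),R[:,2].round(3))
cur=None
for g,a in [((504.5,.8,239),-55)]: cur=go(g,18.8,a,cur=cur)
for n in ('top','scene','wrist'):
    im,c=snap(n,'q_%s.png'%n)
    for b,st in blobs(im,(0,130,40),(7,255,255),25)[0]: print(n,b,st[2:],onz(c,*b,47)[:2].round(0))
E
```

```text
[450.6 -16.1 216. ] [ 0.42  0.71 -0.89  1.59  0.39  1.88 -1.84] [ 1.   0.1 -2.8] 23.28373164657493
[476.9  -7.1 244. ] [-0.667 -0.228 -0.709]
pos [0.047, 0.013, 0.001] rot [-0.036, 0.107, -0.001] mm 24.0 deg 10.0
top [292.6, 240.5] [8, 9, 45] [490. -49.]
top [271.9, 256.0] [9, 9, 55] [450.   7.]
scene [206.0, 13.9] [7, 18, 78] [-2222.  -350.]
scene [275.7, 178.5] [16, 10, 110] [339. -11.]
scene [285.7, 187.3] [10, 8, 62] [390.  15.]
wrist [268.4, 35.6] [59, 69, 2548] [473.  -3.]
wrist [327.0, 35.0] [37, 36, 903] [488. -45.]
wrist [260.7, 111.5] [35, 38, 1016] [400. -18.]
wrist [302.0, 120.3] [35, 40, 1121] [403. -60.]
```

```bash
cat > sc.py <<'E'
from h import *
s=ctrl.get_state();R=s['eef_rot'];G=s['tcp_pos']-39.5*R[:,2]
a=30-np.degrees(np.arctan2(np.hypot(*R[:2,2])*np.sign(R[0,2]),-R[2,2]));t=np.radians(a);az=np.radians(18.8)
d=np.array([np.cos(az),np.sin(az),0]);k=np.array([0,0,1.]);xs=d*np.cos(t)-k*np.sin(t);zs=d*np.sin(t)+k*np.cos(t);print('a',a.round(1),s['ft_force'].round(1))
print('G',G.round(1),'lip',(G+153*xs-50*zs).round(1))
for n in ('wrist','scene','top'):
    im,c=snap(n,'z_%s.png'%n)
    for nm,x,z in [('pan30',30,-74),('pan62',62,-74),('pan90',90,-74),('lip130',130,-59),('lip150',150,-40)]: print(n,nm,proj(c,G+x*xs+z*zs).round(0))
    print(n,'bin',proj(c,np.array([467.6,-11,47])).round(0))
    for b,st in blobs(im,(0,130,40),(7,255,255),25)[0]: print('   ',b,st[2:])
E
python3 sc.py
```

```text
a 74.8 [ 0.2  0.3 -2.6]
G [476.8  -7.1 244.6] lip [469.1  -9.8  83.8]
wrist pan30 [275. 249.]
wrist pan62 [275. 205.]
wrist pan90 [275. 169.]
wrist lip130 [275. 110.]
wrist lip150 [275.  68.]
wrist bin [276.  46.]
    [272.3, 26.0] [58, 63, 2032]
    [327.5, 35.4] [37, 36, 911]
    [301.1, 83.8] [38, 42, 1175]
    [258.5, 90.8] [36, 40, 1140]
scene pan30 [272. 149.]
scene pan62 [273. 161.]
scene pan90 [274. 170.]
scene lip130 [278. 185.]
scene lip150 [282. 193.]
scene bin [280. 203.]
    [205.9, 13.6] [7, 18, 77]
    [287.1, 192.7] [9, 8, 56]
    [279.1, 200.9] [9, 6, 41]
top pan30 [286. 270.]
top pan62 [285. 266.]
top pan90 [283. 263.]
top lip130 [280. 253.]
top lip150 [277. 245.]
top bin [278. 249.]
    [292.2, 239.9] [9, 9, 47]
```

>>> apply_moves([
  {"delta_pos":[0.01,0.003,0],"delta_rot":[-0.009,0.026,0]},
  {"delta_pos":[0.02,0.006,0],"delta_rot":[-0.018,0.053,0]},
  {"delta_pos":[0.02,0.006,0],"delta_rot":[-0.018,0.053,0]},
  {"delta_pos":[0.02,0.006,0],"delta_rot":[-0.018,0.053,0]},
  {"delta_pos":[0.02,0.006,0],"delta_rot":[-0.018,0.053,0]},
  {"delta_pos":[0.02,0.006,0],"delta_rot":[-0.018,0.053,0]},
])

```text
t: 48.0
tcp_pos: [461.0, -12.7, 216.4]
eef_rot: [[0.611, 0.324, -0.723], [0.209, -0.946, -0.247], [-0.764, 0.0, -0.646]]
ft_force: [1.2, 0.0, -3.6]
grip_width: 23.1
grip_force: 59.6
```

```bash
python3 sc.py
```

```text
a 79.8 [ 1.2  0.  -3.6]
G [489.6  -2.9 241.9] lip [468.7 -10.1  82.5]
wrist pan30 [275. 249.]
wrist pan62 [275. 205.]
wrist pan90 [275. 169.]
wrist lip130 [275. 110.]
wrist lip150 [275.  68.]
wrist bin [276.  42.]
    [292.4, 28.7] [110, 61, 3103]
    [231.1, 43.1] [31, 41, 884]
scene pan30 [273. 150.]
scene pan62 [274. 161.]
scene pan90 [275. 170.]
scene lip130 [278. 185.]
scene lip150 [282. 194.]
scene bin [280. 203.]
    [205.9, 13.3] [7, 18, 80]
    [291.1, 199.6] [7, 8, 52]
    [280.0, 201.7] [8, 4, 26]
top pan30 [285. 266.]
top pan62 [284. 263.]
top pan90 [283. 261.]
top lip130 [280. 253.]
top lip150 [277. 245.]
top bin [278. 249.]
    [291.2, 240.0] [11, 11, 56]
    [274.3, 281.8] [6, 7, 39]
```

>>> apply_moves([
  {"delta_pos":[0,0,0.03],"delta_rot":[0,0,0]},
  {"delta_pos":[0,0,0.08],"delta_rot":[0,0,0]},
  {"delta_pos":[0,0,0.12],"delta_rot":[0,0,0]},
  {"delta_pos":[0,0,0.12],"delta_rot":[0,0,0]},
  {"delta_pos":[0,0,0.12],"delta_rot":[0,0,0]},
])

```text
t: 48.65
tcp_pos: [460.7, -11.7, 276.1]
eef_rot: [[0.61, 0.325, -0.723], [0.209, -0.946, -0.249], [-0.764, 0.001, -0.645]]
ft_force: [0.0, 0.9, -2.3]
grip_width: 23.5
grip_force: 59.5
```

```bash
python3 sc.py; python3 - <<'E'
from h import *
cur=go((440,-22,290),18.8,-10);go((440,-22,280),18.8,30,cur=cur)
E
```

```text
a 79.9 [ 0.   0.9 -2.3]
G [489.2  -1.8 301.6] lip [468.1  -9.  142.2]
wrist pan30 [275. 249.]
wrist pan62 [275. 205.]
wrist pan90 [275. 169.]
wrist lip130 [275. 110.]
wrist lip150 [275.  68.]
wrist bin [277.  -5.]
    [236.8, 4.8] [28, 13, 259]
    [276.2, 4.9] [27, 13, 266]
    [323.4, 1.0] [17, 4, 44]
scene pan30 [273. 130.]
scene pan62 [274. 142.]
scene pan90 [275. 152.]
scene lip130 [278. 167.]
scene lip150 [282. 176.]
scene bin [280. 203.]
    [205.8, 10.2] [8, 22, 120]
    [291.2, 199.7] [7, 8, 49]
    [280.0, 201.9] [8, 5, 27]
top pan30 [284. 266.]
top pan62 [283. 264.]
top pan90 [283. 261.]
top lip130 [279. 253.]
top lip150 [276. 244.]
top bin [278. 249.]
pos [-0.054, -0.024, -0.047] rot [0.142, -0.421, -0.003] mm 38.0 deg 40.0
pos [0.05, 0.017, -0.011] rot [0.143, -0.421, -0.0] mm 27.0 deg 40.0
```

>>> apply_moves([
  {"delta_pos":[-0.01,-0.005,-0.01],"delta_rot":[0.028,-0.084,0]},
  {"delta_pos":[-0.02,-0.01,-0.02],"delta_rot":[0.057,-0.168,0]},
  {"delta_pos":[-0.03,-0.014,-0.028],"delta_rot":[0.085,-0.253,0]},
  {"delta_pos":[-0.043,-0.019,-0.037],"delta_rot":[0.114,-0.337,0]},
  {"delta_pos":[-0.054,-0.024,-0.047],"delta_rot":[0.142,-0.421,-0.003]},
  {"delta_pos":[-0.054,-0.024,-0.047],"delta_rot":[0.142,-0.421,-0.003]},
])

```text
t: 49.4
tcp_pos: [428.5, -26.3, 251.7]
eef_rot: [[0.934, 0.316, -0.167], [0.31, -0.949, -0.058], [-0.177, 0.003, -0.984]]
ft_force: [0.1, -0.1, -2.5]
grip_width: 23.4
grip_force: 59.4
```

>>> apply_moves([
  {"delta_pos":[0.01,0.004,-0.002],"delta_rot":[0.029,-0.084,0]},
  {"delta_pos":[0.02,0.008,-0.004],"delta_rot":[0.057,-0.168,0]},
  {"delta_pos":[0.03,0.011,-0.006],"delta_rot":[0.086,-0.253,0]},
  {"delta_pos":[0.04,0.014,-0.008],"delta_rot":[0.114,-0.337,0]},
  {"delta_pos":[0.05,0.017,-0.011],"delta_rot":[0.143,-0.421,0]},
  {"delta_pos":[0.05,0.017,-0.011],"delta_rot":[0.143,-0.421,0]},
  {"delta_pos":[0.05,0.017,-0.011],"delta_rot":[0.143,-0.421,0]},
])

```text
t: 50.1
tcp_pos: [458.3, -15.4, 245.8]
eef_rot: [[0.822, 0.32, 0.471], [0.276, -0.948, 0.162], [0.498, -0.004, -0.867]]
ft_force: [-0.1, -0.2, -0.9]
grip_width: 23.3
grip_force: 59.4
```

```bash
python3 sc.py | head -12; python3 - <<'E'
from h import *
s=ctrl.get_state();print(s['tcp_pos'].round(1),s['q'].round(2))
cur=go((382.5,-309,160),18.8,30);go((382.5,-309,91),18.8,30,cur=cur)
E
```

```text
a 0.2 [-0.1 -0.2 -0.9]
G [439.7 -21.8 280.1] lip [584.5  27.5 229.7]
wrist pan30 [276. 248.]
wrist pan62 [275. 204.]
wrist pan90 [275. 168.]
wrist lip130 [275. 108.]
wrist lip150 [275.  67.]
wrist bin [275. 267.]
    [249.6, 325.7] [9, 17, 76]
scene pan30 [279. 156.]
scene pan62 [284. 161.]
scene pan90 [289. 167.]
[460.7 -15.2 247.7] [ 0.52 -0.13 -0.38  2.28 -0.52  0.57 -0.73]
pos [-0.119, -0.575, -0.244] rot [-0.001, 0.001, 0.001] mm 318.0 deg 0.0
pos [0.0, 0.0, -0.138] rot [0.0, 0.0, 0.0] mm 69.0 deg 0.0
```

>>> apply_moves([
  {"delta_pos":[-0.015,-0.08,0],"delta_rot":[0,0,0]},
  {"delta_pos":[-0.035,-0.17,0],"delta_rot":[0,0,0]},
  {"delta_pos":[-0.055,-0.26,0],"delta_rot":[0,0,0]},
  {"delta_pos":[-0.075,-0.35,-0.02],"delta_rot":[0,0,0]},
  {"delta_pos":[-0.095,-0.44,-0.06],"delta_rot":[0,0,0]},
  {"delta_pos":[-0.11,-0.52,-0.11],"delta_rot":[0,0,0]},
  {"delta_pos":[-0.12,-0.575,-0.17],"delta_rot":[0,0,0]},
  {"delta_pos":[-0.12,-0.575,-0.244],"delta_rot":[0,0,0]},
])

```text
t: 51.05
tcp_pos: [400.6, -311.0, 125.0]
eef_rot: [[0.821, 0.313, 0.478], [0.274, -0.95, 0.152], [0.501, 0.006, -0.865]]
ft_force: [0.9, 0.4, -2.8]
grip_width: 23.4
grip_force: 60.1
```

>>> apply_moves([
  {"delta_pos":[0,0,0],"delta_rot":[0,0,0]},
  {"delta_pos":[0,0,-0.03],"delta_rot":[0,0,0]},
  {"delta_pos":[0,0,-0.06],"delta_rot":[0,0,0]},
  {"delta_pos":[0,0,-0.09],"delta_rot":[0,0,0]},
  {"delta_pos":[0,0,-0.11],"delta_rot":[0,0,0]},
  {"delta_pos":[0,0,-0.125],"delta_rot":[0,0,0]},
  {"delta_pos":[0,0,-0.125],"delta_rot":[0,0,0]},
  {"delta_pos":[0,0,-0.125],"delta_rot":[0,0,0]},
])

```text
t: 51.85
tcp_pos: [400.6, -304.2, 63.9]
eef_rot: [[0.819, 0.319, 0.477], [0.276, -0.948, 0.16], [0.503, 0.001, -0.864]]
ft_force: [0.3, -0.3, -2.2]
grip_width: 23.1
grip_force: 60.1
```

```bash
python3 - <<'E'
from h import *
s=ctrl.get_state();print(s['tcp_pos'].round(1),s['eef_rot'].round(3).tolist(),s['ft_force'].round(1));print((s['tcp_pos']-39.5*s['eef_rot'][:,2]).round(1))
im,c=snap('top','t30.png')
for b,st in blobs(im,(0,140,50),(6,255,255),25)[0]: print(b,st[2:],onz(c,*b,47)[:2].round(1))
hs=np.array([555,-21])
for b,st in blobs(im,(25,150,60),(35,255,255),300)[0]: q=onz(c,*b,60)[:2]-hs;print('yel',b,st[4],np.degrees(np.arctan2(q[1],q[0])))
for b,st in blobs(im,(105,120,40),(130,255,255),300)[0]: print('blue',b,st)
E
```

```text
[ 400.6 -304.2   63.9] [[0.819, 0.319, 0.477], [0.276, -0.948, 0.16], [0.503, 0.001, -0.864]] [ 0.3 -0.3 -2.2]
[ 381.8 -310.5   98.1]
[280.0, 238.2] [33, 14, 237] [496.8 -15.5]
[265.9, 253.7] [9, 8, 57] [456.2  22.7]
[274.9, 261.2] [8, 8, 49] [436.  -1.]
[274.5, 280.0] [6, 11, 61] [386.8   0.8]
yel [254.1, 197.0] 1221 54.342321749913985
blue [218.7, 139.6] [197, 118, 44, 44, 732]
blue [279.8, 251.0] [259, 229, 41, 41, 973]
```

>>> apply_moves([
  {"delta_pos":[0,0,-0.005],"delta_rot":[0,0,0]},
  {"delta_pos":[0,0,-0.01],"delta_rot":[0,0,0]},
  {"delta_pos":[0,0,-0.014],"delta_rot":[0,0,0]},
  {"delta_pos":[0,0,-0.014],"delta_rot":[0,0,0]},
  {"delta_pos":[0,0,-0.014],"delta_rot":[0,0,0]},
])

```text
t: 52.4
tcp_pos: [399.6, -303.7, 56.4]
eef_rot: [[0.819, 0.318, 0.477], [0.275, -0.948, 0.161], [0.503, -0.001, -0.864]]
ft_force: [-2.8, 1.5, 5.6]
grip_width: 23.5
grip_force: 61.3
```

```bash
python3 - <<'E'
from h import *
s=ctrl.get_state();print(s['tcp_pos'].round(1),s['eef_rot'].round(3).tolist(),s['ft_force'].round(1),s['ft_torque'].round(2))
E
```

```text
[ 399.6 -303.7   56.4] [[0.819, 0.318, 0.477], [0.275, -0.948, 0.161], [0.503, -0.001, -0.864]] [-2.8  1.5  5.6] [0.19 0.68 0.1 ]
```

On the bench. I'll release and back off.

>>> apply_moves([
  {"delta_pos":[0,0,0],"delta_rot":[0,0,0]},
  {"delta_pos":[0,0,0],"delta_rot":[0,0,0]},
  {"delta_pos":[0,0,0],"delta_rot":[0,0,0]},
  {"delta_pos":[0,0,0],"delta_rot":[0,0,0]},
  {"delta_pos":[-0.022,-0.007,0.039],"delta_rot":[0,0,0]},
  {"delta_pos":[-0.045,-0.015,0.078],"delta_rot":[0,0,0]},
  {"delta_pos":[-0.067,-0.022,0.117],"delta_rot":[0,0,0]},
  {"delta_pos":[-0.09,-0.03,0.156],"delta_rot":[0,0,0]},
], claw=0.3)

```text
t: 53.2
tcp_pos: [353.7, -318.5, 134.2]
eef_rot: [[0.82, 0.319, 0.475], [0.275, -0.948, 0.161], [0.502, -0.002, -0.865]]
ft_force: [0.1, -0.4, 0.0]
grip_width: 60.0
grip_force: 0.0
```

>>> apply_moves([
  {"delta_pos":[0,0,0.05],"delta_rot":[0,0,0]},
  {"delta_pos":[0,0,0.1],"delta_rot":[0,0,0]},
  {"delta_pos":[0,0,0.15],"delta_rot":[0,0,0]},
  {"delta_pos":[0,0,0.15],"delta_rot":[0,0,0]},
])

```text
t: 53.6
tcp_pos: [355.4, -320.3, 211.8]
eef_rot: [[0.818, 0.318, 0.479], [0.277, -0.948, 0.156], [0.504, 0.005, -0.864]]
ft_force: [-0.8, -0.1, 0.4]
grip_width: 59.6
grip_force: 0.0
```

```bash
cat > fin.py <<'E'
from h import *
s=ctrl.get_state();print(s['t'],s['tcp_pos'].round(1),s['grip_width'])
im,c=snap('top','t31.png');h=cv2.cvtColor(im,cv2.COLOR_RGB2HSV)
for nm,lo,hi,z in [('red',(0,140,50),(6,255,255),47),('or/handle',(4,160,60),(15,255,255),30),('blue',(105,120,40),(130,255,255),60)]:
    for b,st in blobs(im,lo,hi,25)[0]: print(nm,b,st,onz(c,*b,z)[:2].round(1))
# mat: dark area
w=h[180:330,90:190];m=cv2.inRange(w,np.array([0,0,0]),np.array([180,255,45]));n,l,st,ce=cv2.connectedComponentsWithStats(m)
i=1+st[1:,4].argmax();x,y,ww,hh=st[i][:4];print('mat',x+90,y+180,ww,hh,st[i][4],onz(c,x+90,y+180,3)[:2].round(),onz(c,x+90+ww,y+180+hh,3)[:2].round())
print('bar pts',proj(c,np.array([411,371,30])).round(1),'handle top pred',proj(c,np.array([382,-310,110])).round(1))
im,c=snap('scene','s31.png')
for nm,lo,hi,z in [('or',(4,160,60),(15,255,255),30)]:
    for b,st in blobs(im,lo,hi,25)[0]: print(nm,b,st,onz(c,*b,z)[:2].round(1))
print('scene pred handle',proj(c,np.array([411,371,25])).round(1),'scoop',proj(c,np.array([382,-310,110])).round(1),proj(c,np.array([382,-310,30])).round(1))
E
python3 fin.py
```

```text
53.6 [ 355.4 -320.3  211.8] 59.60083032388546
red [280.0, 238.2] [264, 231, 33, 15, 238] [496.8 -15.5]
red [265.9, 253.7] [262, 250, 9, 8, 57] [456.2  22.7]
red [274.9, 261.3] [271, 258, 8, 8, 50] [435.7  -1. ]
red [274.5, 280.0] [272, 275, 6, 11, 61] [386.8   0.8]
or/handle [513.2, 252.5] [502, 241, 23, 24, 405] [ 448.7 -646.8]
or/handle [136.3, 273.1] [130, 258, 14, 31, 365] [411.  370.4]
or/handle [398.5, 279.7] [393, 274, 12, 12, 96] [ 381.1 -332.1]
blue [218.6, 139.6] [197, 118, 44, 44, 734] [767.4 147.4]
blue [279.8, 251.0] [259, 229, 41, 41, 972] [462.4 -14.4]
mat 118 211 44 102 3698 [583. 436.] [302. 307.]
bar pts [136.1 273.1] handle top pred [399.3 281. ]
or [518.3, 89.8] [464, 0, 96, 188, 10962] [-351.9 1294.3]
or [387.5, 33.2] [382, 19, 11, 26, 90] [-1448.5   971.9]
or [5.4, 58.2] [0, 52, 13, 16, 130] [-1394.8 -1699.6]
or [446.1, 85.7] [437, 77, 22, 22, 79] [-418.6  924. ]
or [27.9, 150.8] [0, 84, 57, 130, 1658] [   1.4 -937.3]
or [80.9, 111.6] [60, 92, 41, 44, 606] [-335.4 -829.1]
or [19.2, 103.3] [5, 97, 25, 14, 74] [ -510.2 -1199.3]
or [61.5, 135.2] [46, 105, 33, 62, 405] [-109.2 -840.6]
or [73.1, 119.3] [66, 114, 13, 9, 34] [-257.3 -840. ]
or [176.5, 181.8] [170, 173, 14, 24, 156] [ 293.8 -327.3]
or [398.6, 191.6] [391, 180, 18, 23, 194] [429.2 361. ]
or [547.8, 220.6] [528, 207, 32, 38, 361] [617.  756.3]
or [63.2, 217.3] [52, 210, 23, 15, 203] [ 437.2 -649.1]
scene pred handle [399.4 189.3] scoop [174.7 175.8] [179.2 197.7]
```

```bash
python3 -c "
from plant import ctrl
print(ctrl.job_done())"
```

```text
the job is handed in; nothing more can be done
None
```

I handed the job in at about 54 s. By my last camera checks, the blue bin faces the pointer (about 2° off), the brake is tight (eye turned 81°, about 1.41 rad), all six red knobs (five from the scoop, one loose) are in the blue bin, the bar lies on its mat and the scoop stands upright; I got no verdict back and did not re-measure the reflector, socket or disc holder.

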